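# Put the espresso tools away in the prep station

## Robot

A 6-joint arm with a two-finger parallel gripper is mounted at the origin on a cart in front of the work surface, level with it; the furniture and walls round the work are solid. World frame = base frame: x ahead of the robot, y to its left, z up, the work surface at z = 0. Lengths are in m, angles in rad, forces in N, time in s.
With the tool pointing down it reaches from about 0.225 to 0.875 m from the base axis. Payload 3.4 kg.
Tool frame: the origin (TCP) lies at the very end of the fingers, on their centre line; the grasp point (between the pads) lies 19 mm behind it (manip.pinch_z is the distance from the TCP to the grasp point, in m); z points along the fingers, y is the line along which they close (so a half turn about z gives the same grasp; the last joint's range is limited). The gripper opens to 85 mm and grips with 20 to 120 N. Pads are 22 mm wide; open, the fingers measure 114 mm over their backs; the gripper's body (76 mm by 85 mm) begins 54 mm behind the grasp point. The pads swing forward as they close: fully open they stand 13 mm farther back than shut.
Start: joints at [-1.414, 0.276, 1.505, -0, 1.361, -0.121], TCP at [0.158, -0.553, 0.231] pointing down, gripper open.
Joint ranges: [-2.89, 2.89], [-0.75, 2.08], [0.22, 2.7], [-1.18, 4.32], [0.11, 2.71], [-2.7, 2.7]. Speed limits (rad/s): [2.57, 2.57, 3.14, 3.14, 3.14, 3.14].

## Interface

Orientations are given as a unit quaternion [w, x, y, z].
In Python, from rig import manip gives the robot as it stands. The module is installed in compiled form; this text tells all that it offers.
- The arm moves only by the shell command python3 -m jog 'ROWS' [FORCE]. ROWS is JSON, a list of rows, each an object of numbers: "dx", "dy", "dz": the shift along the tool's x, y, z each as a share of 25 cm, from -1 to 1; "ax", "ay", "az": the turn, a rotation vector about the tool's x, y, z each as a share of 90 degrees, from -1 to 1; "grip": the opening, from -1 (shut) to 1 (fully open), so that 0 is half open. A call has 1 to 5 rows; each row is the pose to reach, as a shift and turn from the pose commanded when the call began, along the tool's axes at that moment; what a row does not reach only later rows make up. A row lasts 1/12 s, in which the tool goes at most 41.7 mm and 7.16 degrees, less where a joint would pass 70% of its speed; a pose out of reach is approached as far as the arm can. A call with a number of a shift or a turn outside -1 to 1 is refused whole. A call with a gripper value outside its range is refused whole. The fingers move at their own pace and stop on an object; FORCE is the grip in N (left out, the last holds). Time passes only in rows, so rows that repeat a pose let the fingers close. It gives the time, the measured TCP pose, the force, the opening and the grip force at its end, in the units of the state.
- manip.get_state(): the state, without advancing time (a new reading comes with each control period).
- manip.get_image(name): name is "scene" or "top" or "wrist"; returns a dict with "img" (480x640x3 uint8, red, green, blue), "mtx" (3x3 intrinsics, pixels), "world_to_cam" (4x4, takes a point from world to camera coordinates); the wrist camera has in their place "T_tool_cam" (4x4, takes a point from camera to tool coordinates, whose origin is the TCP and whose axes are the flange's). Camera axes: x right, y down, z forward; pixel columns grow to the right and rows downward; lengths in m; the calibration is good to about 2 mm. The wrist camera is an equidistant fisheye: a pixel r from the principal point sees the ray r / f radians off the axis. A picture is of the moment at which its call begins: read the wrist's pose just before it. There is no depth.
- manip.sign_off(): hands the job in; it is judged then, once.
The state is a dict: "clock": time; "qpos": joint angles; "qd": joint speeds; "effort": joint torques, N m; "position": TCP position; "ee_rot": TCP orientation; "contact_force": force on the tool from outside, world axes, zero at the start; "moment": the same for the moment, N m; "width": finger opening in m; "gripper_force": force on a finger pad.
Only numpy, scipy, OpenCV 4.12 (cv2) and the standard library are available. Lean on these libraries where they do the work, as an engineer would, in place of code of your own. Each camera call takes 0.05 s, during which the arm holds its last target. There are 200 camera calls.

## Task

Put the four espresso tools away in the prep station, each in the recess cut for it: the shot glass in the small round one, the tamper in the medium round one, the upturned filter basket in the large round one (still mouth-down) and the timer, face up, in the square one. Set each down gently so that it stands flat on the floor of its recess, and leave the sugar pot and the cocoa shaker where they are.

Things in the scene. Friction and masses are not known exactly. Their poses are not given: they have to be found in the camera images.
- shot_glass: Small clear shot glass, upright and open at the top, 61 mm high, 49 mm across the rim, tapering to 41 mm at the foot; grip it from outside below the rim. About 0.11 kg. Origin: centre of its underside, z up. It belongs in the small round recess.
- tamper: Coffee tamper standing on its steel base: base 58 mm across and 18 mm thick, neck 24 mm across up to 28 mm, above it a brown turned wooden handle up to 40 mm wide, 91 mm high in all; grip the handle between 50 and 75 mm above the underside. About 0.42 kg. Origin: centre of its underside, z up. It belongs in the medium round recess.
- filter_basket: Steel filter basket lying mouth-down: its 68 mm wide, 4 mm thick rim rests on the worktop, its closed round end (58 mm across) faces up, 28 mm high in all; grip it round the body above the rim. About 0.04 kg. Origin: centre of the closed end, which is on top, 28 mm above the rim's underside; the body's own z axis points down. It belongs, still mouth-down, in the large round recess.
- timer: White kitchen timer lying flat, 58 mm (its x) by 62 mm (its y), 21 mm thick, with a display and three round buttons on top. Origin: centre of its underside, z up. It belongs face up in the square recess, its sides along the recess's sides (any of the four ways round).
- insert_small: Wooden block 94 x 94 x 24 mm, one of four fixed in a row, in any order, in a low steel tray (96 mm centre to centre). Origin: centre of its underside, 6 mm above the worktop, below the recess's centre; z up, y along the row. Block top 30 mm, recess floor 21 mm above the worktop (recess 9 mm deep, black pad, 2 mm chamfer). This one has the small round recess, 54 mm across: for the shot glass.
- insert_medium: Wooden block 94 x 94 x 24 mm, one of four fixed in a row, in any order, in a low steel tray (96 mm centre to centre). Origin: centre of its underside, 6 mm above the worktop, below the recess's centre; z up, y along the row. Block top 30 mm, recess floor 21 mm above the worktop (recess 9 mm deep, black pad, 2 mm chamfer). This one has the medium round recess, 65 mm across: for the tamper.
- insert_large: Wooden block 94 x 94 x 24 mm, one of four fixed in a row, in any order, in a low steel tray (96 mm centre to centre). Origin: centre of its underside, 6 mm above the worktop, below the recess's centre; z up, y along the row. Block top 30 mm, recess floor 21 mm above the worktop (recess 9 mm deep, black pad, 2 mm chamfer). This one has the large round recess, 78 mm across: for the filter basket.
- insert_square: Wooden block 94 x 94 x 24 mm, one of four fixed in a row, in any order, in a low steel tray (96 mm centre to centre). Origin: centre of its underside, 6 mm above the worktop, below the recess's centre; z up, y along the row. Block top 30 mm, recess floor 21 mm above the worktop (recess 9 mm deep, black pad, 2 mm chamfer). This one has the square-cornered recess, 70 mm along its x by 66 mm along its y: for the timer.
- sugar_pot: Chrome sugar pot with a knob on its lid, 66 mm across, 67 mm high. A bystander: leave it where it stands. Origin: centre of its underside.
- cocoa_shaker: Cocoa shaker: small glass jar with a dark label and a black cap, 40 mm across, 105 mm high. A bystander: leave it where it stands. Origin: centre of its underside.
Things that resemble listed ones, but are neither listed nor needed, are in the scene too. What is shaped like the tamper but purple is not meant.

How it is judged:
At the end, for the whole second after the job is handed in: Shot glass, tamper and timer stand upright (within 4 degrees), and the filter basket mouth-down, each on the floor of its own recess (height within 3 mm) and centred on it within 10 mm (shot glass, basket), 8 mm (tamper) or 9 mm (timer), all released and at rest (horizontal distance between shot_glass and insert_small below 0.01 m and z of shot_glass in the frame of insert_small between 0.012 and 0.018 m and angle between each of shot_glass, tamper, timer's own z axis and vertical below 0.07 rad and linear speed of each of shot_glass, tamper, filter_basket, timer below 0.02 m/s and angular speed of each of shot_glass, tamper, filter_basket, timer below 0.2 rad/s and horizontal distance between tamper and insert_medium below 0.008 m and z of tamper in the frame of insert_medium between 0.012 and 0.018 m and horizontal distance between filter_basket and insert_large below 0.01 m and z of filter_basket in the frame of insert_large between 0.04 and 0.046 m and angle between filter_basket's own z axis and vertical above 3.07 rad and horizontal distance between timer and insert_square below 0.009 m and z of timer in the frame of insert_square between 0.012 and 0.018 m); the robot touches nothing.
It fails at once if a tool is dropped or slammed into its recess (faster than 0.55 m/s in the last 30 mm) ((horizontal distance between shot_glass and insert_small below 0.03 m and z of shot_glass in the frame of insert_small below 0.045 m and linear speed of shot_glass above 0.55 m/s) or (horizontal distance between tamper and insert_medium below 0.03 m and z of tamper in the frame of insert_medium below 0.045 m and linear speed of tamper above 0.55 m/s) or (horizontal distance between filter_basket and insert_large below 0.03 m and z of filter_basket in the frame of insert_large below 0.073 m and linear speed of filter_basket above 0.55 m/s) or (horizontal distance between timer and insert_square below 0.03 m and z of timer in the frame of insert_square below 0.045 m and linear speed of timer above 0.55 m/s)).
It fails at once if the sugar pot is disturbed (moved 20 mm or tipped) (distance of sugar_pot from where it was at the start of the episode above 0.02 m or angle between sugar_pot's own z axis and vertical above 0.25 rad).
It fails at once if the cocoa shaker is disturbed (moved 20 mm or tipped) (distance of cocoa_shaker from where it was at the start of the episode above 0.02 m or angle between cocoa_shaker's own z axis and vertical above 0.25 rad).
It also fails if it takes over 96 s, if anything falls off the work surface, if the arm or the gripper's body presses on something with over 40 N, if the wrist force passes 120 N, or if a joint passes its speed limit or range.

## Working session

There is one attempt and no reset: what is moved stays moved. The work goes in short steps, Python scripts to look and compute and a shell command to move; the robot and the scene stay as the last step left them, time stands still between calls to the robot, and variables do not carry over. Pictures are saved under pics/ and viewed, at most 14 in all, crops included, and the job is handed in when it is done.

```bash
mkdir -p pics; cat > h.py <<'E'
import numpy as np, cv2
from rig import manip
from scipy.spatial.transform import Rotation as R
def snap(n,f):
    s=manip.get_state(); d=manip.get_image(n); cv2.imwrite('pics/'+f+'.png',d['img'][:,:,::-1]); 
    np.savez('pics/'+f+'.npz',p=s['position'],q=s['ee_rot'],**d); return s,d
E
python3 - <<'E'
from h import *
s,d=snap('scene','s0'); print(d['mtx'],d['world_to_cam'])
s,d=snap('top','t0'); print(d['mtx'],d['world_to_cam'])
s,d=snap('wrist','w0'); print(d['mtx'],d['T_tool_cam'])
print(s)
E
```

```text
[[502.44054309   0.         317.83877966]
 [  0.         502.44054309 234.39652703]
 [  0.           0.           1.        ]] [[-0.81112121 -0.58487556  0.00172426  0.40056206]
 [-0.39584296  0.54679065 -0.7377861   0.2877153 ]
 [ 0.43057025 -0.59911649 -0.67503237  0.83604971]
 [ 0.          0.          0.          1.        ]]
[[478.16278248   0.         316.56916201]
 [  0.         478.16278248 240.26345403]
 [  0.           0.           1.        ]] [[-0.01077899 -0.99993076 -0.00472018 -0.03406021]
 [-0.98140078  0.01148381 -0.19162629  0.49901358]
 [ 0.19166723  0.00256685 -0.98145661  1.05452853]
 [ 0.          0.          0.          1.        ]]
[[371.64829954   0.         318.02955491]
 [  0.         371.64829954 238.68355037]
 [  0.           0.           1.        ]] [[ 1.33043937e-04 -9.52947486e-01 -3.03135400e-01  7.70213815e-02]
 [ 9.99999509e-01 -1.70971654e-04  9.76365278e-04 -3.38999925e-04]
 [-9.82252398e-04 -3.03135381e-01  9.52946995e-01 -1.43102428e-01]
 [ 0.00000000e+00  0.00000000e+00  0.00000000e+00  1.00000000e+00]]
{'clock': 0.1, 'qpos': array([-1.41399767e+00,  2.76526852e-01,  1.50604961e+00,  1.32100336e-05,
        1.36070685e+00, -1.21015241e-01]), 'qd': array([-0.00038597, -0.00110747, -0.00431705, -0.0008035 , -0.00032681,
        0.00113194]), 'effort': array([ 1.06311782e-03, -4.17699695e+01, -2.46404207e+01, -1.63007417e-04,
        5.81848188e-03, -9.41363169e-06]), 'position': array([ 0.15760923, -0.55246348,  0.23051185]), 'ee_rot': array([-8.45310676e-04,  9.90367770e-01,  1.38459255e-01, -8.66601031e-06]), 'contact_force': array([-0.00066019,  0.25329979, -0.1563183 ]), 'moment': array([ 0.03532268,  0.042697  , -0.02229644]), 'gripper_force': 0.0, 'width': 0.0852918938289987}
```

View pics/t0.png

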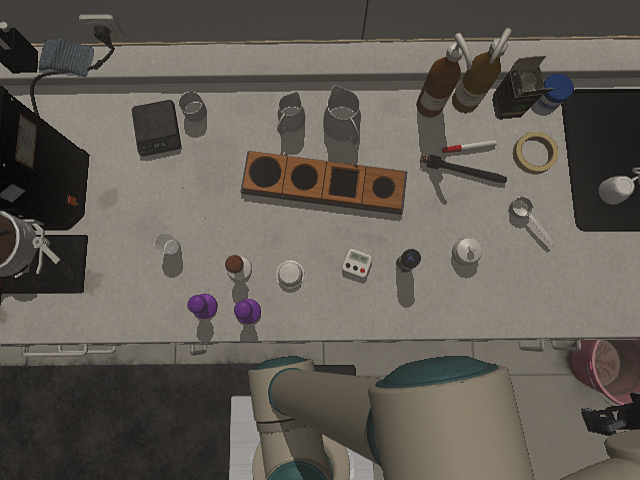

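View pics/s0.png

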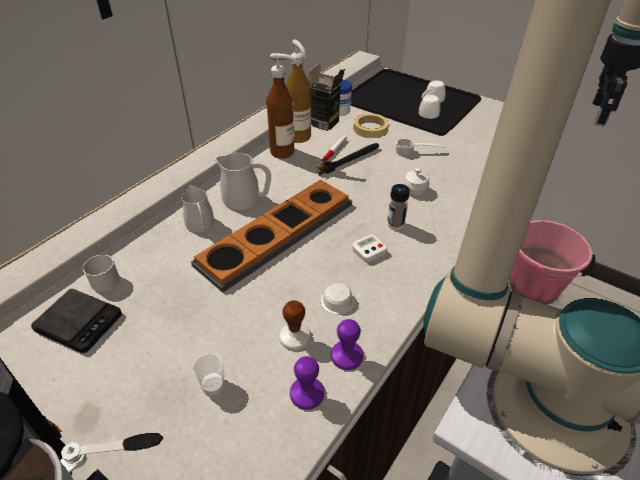

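Top view: the recesses run left to right as large (265,171), medium (305,177), square (345,182) and small (383,187). The tools are the glass (168,245), tamper (238,267), basket (290,273) and timer (357,264). The bystanders are the cocoa shaker (409,260) and sugar pot (467,250). The scene view confirms which is which.

```bash
cat >> h.py <<'E'
def ray_plane(d,uv,z):
    W=np.array(d['world_to_cam']); K=np.array(d['mtx']); C=-W[:3,:3].T@W[:3,3]
    r=W[:3,:3].T@np.linalg.inv(K)@np.array([uv[0],uv[1],1.]); return C+r*(z-C[2])/r[2]
def blobs(mask,amin=60):
    m=cv2.morphologyEx(mask.astype(np.uint8)*255,cv2.MORPH_OPEN,np.ones((2,2)))
    cs,_=cv2.findContours(m,cv2.RETR_EXTERNAL,cv2.CHAIN_APPROX_NONE)
    return [c for c in cs if cv2.contourArea(c)>amin]
E
python3 - <<'E'
from h import *
d=np.load('pics/t0.npz'); im=d['img']; hsv=cv2.cvtColor(im,cv2.COLOR_RGB2HSV)
roi=np.zeros(im.shape[:2],bool); roi[150:215,240:408]=1
# wooden blocks
w=(hsv[...,1]>120)&(hsv[...,0]<20)&(hsv[...,2]>70)&roi
pts=np.argwhere(w)[:,::-1]; print('wood',len(pts))
for c in blobs((im.max(2)<45)&roi):
    (u,v),(a,b),an=cv2.minAreaRect(c); print('dark',round(u),round(v),round(a),round(b),round(an),ray_plane(d,(u,v),.03).round(4))
def rep(n,mask,z):
    for c in blobs(mask,30):
        r=cv2.minAreaRect(c); print(n,np.round(r[0]),np.round(r[1]),round(r[2]),ray_plane(d,r[0],z).round(4))
roi[:]=0; roi[240:290,270:305]=1; rep('basket',(im.min(2)>165)&roi,.02)
roi[:]=0; roi[240:285,335:380]=1; rep('timer',(im.min(2)>165)&roi,.021)
roi[:]=0; roi[250:285,220:255]=1; rep('tamper',(hsv[...,1]>100)&roi,.08)
for n,uv,z in [('glass foot',(171,252),0),('glass rim',(166,243),.061),('cocoa',(409,258),.1),('sugar',(467,250),.05),('tray',(247,152),.03),('tr',(407,170),.03)]: print(n,ray_plane(d,uv,z).round(3))
cv2.imwrite('pics/t0c.png',cv2.resize(im[140:330,140:440,::-1],None,fx=2.66,fy=2.66,interpolation=cv2.INTER_CUBIC))
E
```

```text
wood 3414
dark 381 191 19 11 49 [ 0.6197 -0.1947  0.03  ]
dark 270 182 9 23 52 [0.6461 0.07   0.03  ]
dark 344 184 25 25 7 [ 0.6399 -0.1078  0.03  ]
dark 305 178 22 24 90 [ 0.6551 -0.0134  0.03  ]
dark 275 167 13 13 13 [0.683  0.0591 0.03  ]
tamper [234. 264.] [14. 16.] 45 [0.4414 0.1435 0.08  ]
glass foot [0.483 0.31  0.   ]
glass rim [0.494 0.304 0.061]
cocoa [ 0.447 -0.241  0.1  ]
sugar [ 0.472 -0.384  0.05 ]
tray [0.723 0.127 0.03 ]
tr [ 0.672 -0.26   0.03 ]
```

View pics/t0c.png

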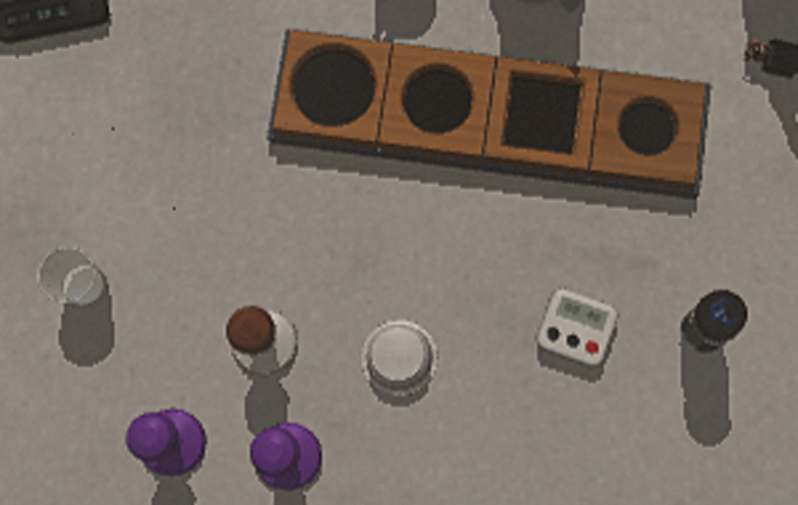

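The enlarged crop clearly shows all four recesses, glass foot (84,285), tamper handle (251,330), basket top (400,351), timer centre (579,325) and cocoa cap (720,315), in crop pixels.

```bash
python3 - <<'E'
from h import *
d=np.load('pics/t0.npz')
P=lambda u,v,z: ray_plane(d,(u/2.66+140,v/2.66+140),z)
for n,a in dict(large=(335,85,.03),medium=(437,98,.03),square=(543,112,.03),small=(648,125,.03),glassfoot=(84,285,0),glassrim=(66,275,.061),tam=(251,330,.08),tambase=(266,343,.018),bask=(400,351,.028),baskrim=(400,357,.002),timer=(579,323,.021),cocoa=(720,315,.105),cocoafoot=(708,330,.0),pur=(152,436,.08),pur2=(275,456,.08)).items(): print(n,P(*a).round(4)[:2])
c=[P(u,v,.03)[:2] for u,v in [(288,30),(710,84),(695,187),(274,137)]]; print('corners',np.round(c,4), np.mean(c,0).round(4))
e=(c[1]-c[0]+c[2]-c[3]); print('row dir deg',np.degrees(np.arctan2(e[1],e[0])),np.linalg.norm(c[1]-c[0]))
t=[P(u,v,.021)[:2] for u,v in [(562,287),(617,307),(598,364),(540,343)]]
e=t[1]-t[0]+t[2]-t[3];print('timer',np.mean(t,0),np.degrees(np.arctan2(e[1],e[0])),np.linalg.norm(t[1]-t[0]),np.linalg.norm(t[2]-t[1]))
E
```

```text
large [0.6715 0.0808]
medium [ 0.6581 -0.0117]
square [ 0.6437 -0.1073]
small [ 0.6303 -0.2016]
glassfoot [0.4952 0.3094]
glassrim [0.4929 0.3063]
tam [0.4407 0.1432]
tambase [0.4381 0.1407]
bask [0.4284 0.022 ]
baskrim [0.4263 0.0235]
timer [ 0.4523 -0.1353]
cocoa [ 0.445  -0.2433]
cocoafoot [ 0.4477 -0.2525]
pur [0.3538 0.2226]
pur2 [0.3364 0.1212]
corners [[ 0.7249  0.1243]
 [ 0.6683 -0.2592]
 [ 0.5722 -0.2413]
 [ 0.6232  0.1352]] [ 0.6471 -0.0602]
row dir deg -98.05362327266054 0.3876412044441376
timer [ 0.45037964 -0.13549979] -110.89373132093397 0.05152424940511722 0.05353013109620419
```

```bash
cat >> h.py <<'E'
def pose():
    s=manip.get_state(); M=R.from_quat(np.roll(s['ee_rot'],-1)).as_matrix(); return s,np.array(s['position']),M
def psi(M): return np.degrees(np.arctan2(M[1,0],M[0,0]))
def plan(x,y,z,ps,step=.2):
    """prints the shares of each call from here to the pointed-down target"""
    s,p,M=pose(); print('t',round(s['clock'],2),'p',p.round(4),'psi',round(psi(M),2),'tilt',np.degrees(np.arccos(-M[2,2])).round(2),'w',round(s['width'],4))
    t=np.array([x,y,z]); n=max(1,int(np.ceil(np.linalg.norm(t-p)/step))); n=max(n,int(np.ceil(abs(ps-psi(M))/35)))
    Rt=lambda a:np.array([[np.cos(a),np.sin(a),0],[np.sin(a),-np.cos(a),0],[0,0,-1]])
    for i in range(n):
        A=M if i==0 else Rt(np.radians(psi(M)+(ps-psi(M))*i/n)); B=Rt(np.radians(psi(M)+(ps-psi(M))*(i+1)/n))
        d=A.T@((t-p)/n)/.25; a=R.from_matrix(A.T@B).as_rotvec()/(np.pi/2); print('call',i,d.round(3),'turn',a.round(4))
def wrist_plane(d,uv,z):
    K=d['mtx']; T=d['T_tool_cam']; M=R.from_quat(np.roll(d['q'],-1)).as_matrix(); uv=np.atleast_2d(uv).astype(float)
    v=(uv-[K[0,2],K[1,2]]); r=np.hypot(*v.T); th=r/K[0,0]; r=np.maximum(r,1e-9)
    c=np.c_[np.sin(th)*v[:,0]/r,np.sin(th)*v[:,1]/r,np.cos(th)]
    w=c@T[:3,:3].T@M.T; C=d['p']+M@T[:3,3]; return C+w*((z-C[2])/w[:,2])[:,None]
def wrist_px(d,P):
    K=d['mtx']; T=d['T_tool_cam']; M=R.from_quat(np.roll(d['q'],-1)).as_matrix(); q=(np.atleast_2d(P)-d['p'])@M
    q=(q-T[:3,3])@T[:3,:3]; h=np.hypot(q[:,0],q[:,1]); th=np.arctan2(h,q[:,2]); return np.c_[K[0,2]+K[0,0]*th*q[:,0]/h,K[1,2]+K[0,0]*th*q[:,1]/h]
E
python3 -c "
from h import *
plan(.45,-.135,.2,-21)"
```

```text
t 0.15 p [ 0.1576 -0.5526  0.2307] psi 15.92 tilt 0.08 w 0.0856
call 0 [ 0.528 -0.428  0.042] turn [-0.0009  0.      0.1367]
call 1 [ 0.424 -0.531  0.041] turn [0.     0.     0.1367]
call 2 [ 0.301 -0.609  0.041] turn [0.     0.     0.1367]
```

```bash
python3 -m jog '[{"dx":0.528,"dy":-0.428,"dz":0.042,"az":0.137,"grip":1},{"dx":0.528,"dy":-0.428,"dz":0.042,"az":0.137,"grip":1},{"dx":0.528,"dy":-0.428,"dz":0.042,"az":0.137,"grip":1},{"dx":0.528,"dy":-0.428,"dz":0.042,"az":0.137,"grip":1},{"dx":0.528,"dy":-0.428,"dz":0.042,"az":0.137,"grip":1}]' 40
python3 -m jog '[{"dx":0.424,"dy":-0.531,"dz":0.041,"az":0.137,"grip":1},{"dx":0.424,"dy":-0.531,"dz":0.041,"az":0.137,"grip":1},{"dx":0.424,"dy":-0.531,"dz":0.041,"az":0.137,"grip":1},{"dx":0.424,"dy":-0.531,"dz":0.041,"az":0.137,"grip":1},{"dx":0.424,"dy":-0.531,"dz":0.041,"az":0.137,"grip":1}]'
python3 -m jog '[{"dx":0.301,"dy":-0.609,"dz":0.041,"az":0.137,"grip":1},{"dx":0.301,"dy":-0.609,"dz":0.041,"az":0.137,"grip":1},{"dx":0.301,"dy":-0.609,"dz":0.041,"az":0.137,"grip":1},{"dx":0.301,"dy":-0.609,"dz":0.041,"az":0.137,"grip":1},{"dx":0.301,"dy":-0.609,"dz":0.041,"az":0.137,"grip":1}]'
python3 -c "
from h import *
import time
plan(.45,-.135,.2,-21)
s,d=snap('wrist','w1')"
```

```text
t 0.15 p [ 0.1576 -0.5526  0.2307] psi 15.92 tilt 0.08 w 0.0856
call 0 [ 0.528 -0.428  0.042] turn [-0.0009  0.      0.1367]
call 1 [ 0.424 -0.531  0.041] turn [0.     0.     0.1367]
call 2 [ 0.301 -0.609  0.041] turn [0.     0.     0.1367]schema error: expected keys dx, dy, dz, ax, ay, az, grip
schema error: expected keys dx, dy, dz, ax, ay, az, grip
schema error: expected keys dx, dy, dz, ax, ay, az, grip
```

View pics/w1.png

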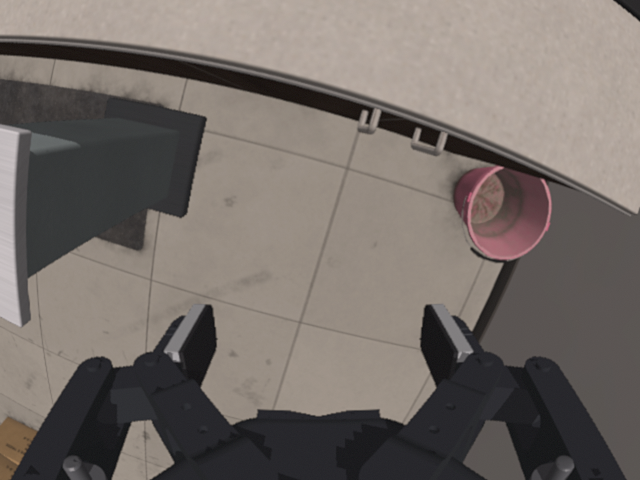

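The arm did not move because the rows need every key. The picture shows only the floor, the counter edge and the open fingers at (190,340) and (445,340).

```bash
python3 -m jog '[{"dx":0.528,"dy":-0.428,"dz":0.042,"ax":0,"ay":0,"az":0.137,"grip":1},{"dx":0.528,"dy":-0.428,"dz":0.042,"ax":0,"ay":0,"az":0.137,"grip":1},{"dx":0.528,"dy":-0.428,"dz":0.042,"ax":0,"ay":0,"az":0.137,"grip":1},{"dx":0.528,"dy":-0.428,"dz":0.042,"ax":0,"ay":0,"az":0.137,"grip":1},{"dx":0.528,"dy":-0.428,"dz":0.042,"ax":0,"ay":0,"az":0.137,"grip":1}]' 40
python3 -m jog '[{"dx":0.424,"dy":-0.531,"dz":0.041,"ax":0,"ay":0,"az":0.137,"grip":1},{"dx":0.424,"dy":-0.531,"dz":0.041,"ax":0,"ay":0,"az":0.137,"grip":1},{"dx":0.424,"dy":-0.531,"dz":0.041,"ax":0,"ay":0,"az":0.137,"grip":1},{"dx":0.424,"dy":-0.531,"dz":0.041,"ax":0,"ay":0,"az":0.137,"grip":1},{"dx":0.424,"dy":-0.531,"dz":0.041,"ax":0,"ay":0,"az":0.137,"grip":1}]'
python3 -m jog '[{"dx":0.301,"dy":-0.609,"dz":0.041,"ax":0,"ay":0,"az":0.137,"grip":1},{"dx":0.301,"dy":-0.609,"dz":0.041,"ax":0,"ay":0,"az":0.137,"grip":1},{"dx":0.301,"dy":-0.609,"dz":0.041,"ax":0,"ay":0,"az":0.137,"grip":1},{"dx":0.301,"dy":-0.609,"dz":0.041,"ax":0,"ay":0,"az":0.137,"grip":1},{"dx":0.301,"dy":-0.609,"dz":0.041,"ax":0,"ay":0,"az":0.137,"grip":1}]'
python3 -c "
from h import *
plan(.45,-.135,.2,-21)
s,d=snap('wrist','w2')"
```

```text
clock: 0.62
position: [0.2577, -0.4071, 0.2202]
ee_rot: [-0.003, 0.999, 0.033, 0.001]
contact_force: [0.3, -0.3, 0.3]
width: 0.0856
gripper_force: 0.0
clock: 1.03
position: [0.3547, -0.2696, 0.2102]
ee_rot: [-0.002, 0.997, -0.074, 0.0]
contact_force: [-0.3, 0.7, -0.0]
width: 0.0858
gripper_force: 0.0
clock: 1.45
position: [0.4525, -0.1324, 0.2001]
ee_rot: [-0.001, 0.983, -0.181, 0.001]
contact_force: [-0.2, 0.3, 0.1]
width: 0.0854
gripper_force: 0.0
t 1.45 p [ 0.4525 -0.1324  0.2001] psi -20.91 tilt 0.14 w 0.0854
call 0 [-0.006  0.013  0.   ] turn [-0.0015 -0.0004  0.001 ]
```

View pics/w2.png

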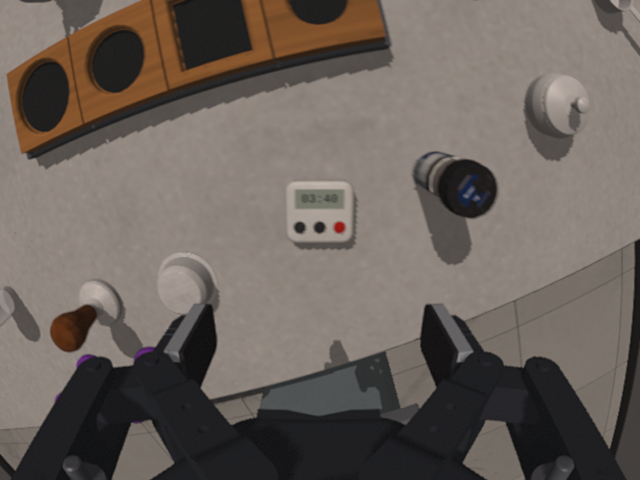

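Timer is square to the tool at (320,211). The recesses are top left, the basket is at (183,282) and the cocoa cap at (468,188).

```bash
python3 - <<'E'
from h import *
d=np.load('pics/w2.npz'); im=d['img']
roi=np.zeros(im.shape[:2],bool); roi[165:260,270:370]=1
for c in blobs((im.min(2)>140)&roi):
    P=wrist_plane(d,c[:,0,:],.021)[:,:2].astype(np.float32)
    r=cv2.minAreaRect(P); print('timer',np.round(r[0],4),np.round(r[1],4),r[2])
roi[:]=0; roi[0:135,10:360]=1
for c in blobs((im.max(2)<50)&roi,300):
    P=wrist_plane(d,c[:,0,:],.03)[:,:2].astype(np.float32)
    r=cv2.minAreaRect(P); print('dark',np.round(r[0],4),np.round(r[1],4),round(r[2],1))
for n,uv,z in [('bask',(183,281),.028),('handle',(71,332),.085),('tambase',(100,302),.018),('cocoa',(470,188),.105)]: print(n,wrist_plane(d,uv,z).round(4))
E
```

```text
timer [ 0.4522 -0.1335] [0.0563 0.0533] 69.13680267333984
dark [0.6692 0.0779] [0.0673 0.0692] 28.4
dark [ 0.5942 -0.0769] [0.2827 0.0101] 81.6
dark [ 0.6555 -0.0148] [0.0565 0.0573] 14.5
dark [ 0.6158 -0.1956] [0.0467 0.0226] 69.1
dark [ 0.6412 -0.1072] [0.0595 0.0649] 81.4
bask [[0.4375 0.0141 0.028 ]]
handle [[0.4445 0.1294 0.085 ]]
tambase [[0.4456 0.1325 0.018 ]]
cocoa [[ 0.4507 -0.2433  0.105 ]]
```

```bash
python3 -m jog '[{"dx":0.001,"dy":0.008,"dz":0.15,"ax":0,"ay":0,"az":0,"grip":1},{"dx":0.001,"dy":0.008,"dz":0.3,"ax":0,"ay":0,"az":0,"grip":1},{"dx":0.001,"dy":0.008,"dz":0.45,"ax":0,"ay":0,"az":0,"grip":1},{"dx":0.001,"dy":0.008,"dz":0.6,"ax":0,"ay":0,"az":0,"grip":1},{"dx":0.001,"dy":0.008,"dz":0.68,"ax":0,"ay":0,"az":0,"grip":1}]'
python3 -m jog '[{"dx":0,"dy":0,"dz":0.05,"ax":0,"ay":0,"az":0,"grip":1},{"dx":0,"dy":0,"dz":0.092,"ax":0,"ay":0,"az":0,"grip":1},{"dx":0,"dy":0,"dz":0.092,"ax":0,"ay":0,"az":0,"grip":0},{"dx":0,"dy":0,"dz":0.092,"ax":0,"ay":0,"az":0,"grip":0},{"dx":0,"dy":0,"dz":0.092,"ax":0,"ay":0,"az":0,"grip":0}]' 40
python3 -m jog '[{"dx":0,"dy":0,"dz":0,"ax":0,"ay":0,"az":0,"grip":-0.2},{"dx":0,"dy":0,"dz":0,"ax":0,"ay":0,"az":0,"grip":-0.2},{"dx":0,"dy":0,"dz":0,"ax":0,"ay":0,"az":0,"grip":-0.2}]' 40
python3 -c "
from h import *
plan(.45,-.135,.2,-21)
s,d=snap('wrist','w3')"
```

```text
clock: 1.92
position: [0.4472, -0.1379, 0.027]
ee_rot: [-0.0, 0.983, -0.183, -0.003]
contact_force: [-0.2, -0.1, -0.6]
width: 0.0854
gripper_force: 0.0
clock: 2.33
position: [0.45, -0.1386, 0.0081]
ee_rot: [0.0, 0.983, -0.183, 0.0]
contact_force: [0.9, 0.7, -0.6]
width: 0.0589
gripper_force: 42.9
clock: 2.58
position: [0.4503, -0.1381, 0.008]
ee_rot: [0.0, 0.983, -0.183, 0.001]
contact_force: [0.1, -0.1, 0.0]
width: 0.0594
gripper_force: 42.9
t 2.58 p [ 0.4503 -0.1381  0.008 ] psi -21.07 tilt 0.1 w 0.0594
call 0 [-0.004 -0.011 -0.768] turn [ 0.0002 -0.001  -0.0008]
```

View pics/w3.png

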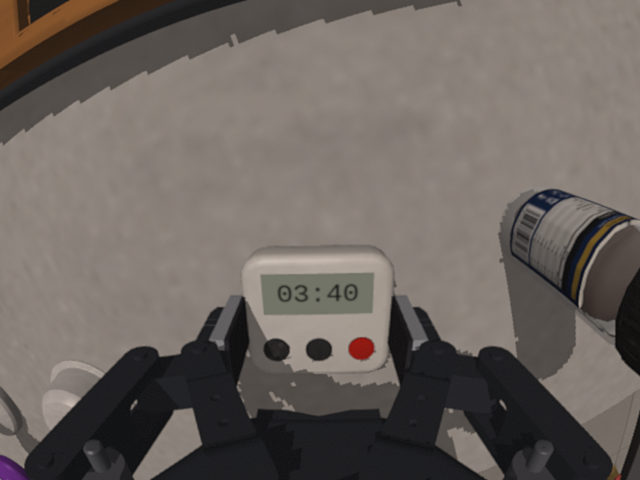

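The timer is held between the pads, display up at (318,294). The width reads 58 mm, so its x lies along the closing line.

```bash
python3 - <<'E'
from h import *
d=np.load('pics/w3.npz'); im=d['img']
roi=np.zeros(im.shape[:2],bool); roi[235:385,246:392]=1
M=R.from_quat(np.roll(d['q'],-1)).as_matrix()
m=((im.min(2)>150)&roi); 
c=max(blobs(m),key=cv2.contourArea)
P=wrist_plane(d,c[:,0,:],.021); Q=(P-d['p'])@M
print('tool frame x range',Q[:,0].min(),Q[:,0].max(),'y',Q[:,1].min(),Q[:,1].max())
plan(*d['p'][:2],.1,-21)
E
```

```text
tool frame x range 0.019770728572309607 0.028465202978546243 y -0.027079725359561106 0.02410385094356364
t 2.63 p [ 0.4502 -0.138   0.0079] psi -21.06 tilt 0.09 w 0.059
call 0 [ 0.001  0.    -0.369] turn [ 0.0002 -0.001  -0.0007]
```

```bash
python3 - <<'E'
from h import *
d=np.load('pics/w3.npz')
M=R.from_quat(np.roll(d['q'],-1)).as_matrix()
print((wrist_plane(d,[(318,249),(318,262),(318,371),(245,300),(393,300)],.021)-d['p'])@M)
print((wrist_plane(d,[(318,249),(318,374)],.0)-d['p'])@M)
E
```

```text
[[ 0.03162799  0.00020125 -0.01299767]
 [ 0.02646278  0.00020179 -0.01300611]
 [-0.02468124  0.00020678 -0.01308963]
 [ 0.01013617 -0.02875313 -0.01304108]
 [ 0.01009994  0.0299866  -0.01302428]]
[[ 0.02431612  0.00021165  0.00799042]
 [-0.04305018  0.00021825  0.0078804 ]]
```

```bash
python3 -m jog '[{"dx":0,"dy":0,"dz":-0.05,"ax":0,"ay":0,"az":0,"grip":-0.2},{"dx":0,"dy":0,"dz":-0.15,"ax":0,"ay":0,"az":0,"grip":-0.2},{"dx":0,"dy":0,"dz":-0.27,"ax":0,"ay":0,"az":0,"grip":-0.2},{"dx":0,"dy":0,"dz":-0.37,"ax":0,"ay":0,"az":0,"grip":-0.2},{"dx":0,"dy":0,"dz":-0.4,"ax":0,"ay":0,"az":0,"grip":-0.2}]'
python3 -c "
from h import *
plan(.565,-.10,.2,-8.2)"
```

```text
clock: 3.05
position: [0.4521, -0.1387, 0.111]
ee_rot: [0.001, 0.983, -0.183, 0.004]
contact_force: [-0.0, 0.3, 0.4]
width: 0.059
gripper_force: 43.3
t 3.05 p [ 0.4521 -0.1387  0.111 ] psi -21.05 tilt 0.43 w 0.059
call 0 [ 0.369 -0.306 -0.354] turn [ 0.001  -0.0047 -0.1428]
```

```bash
python3 -m jog '[{"dx":0.09,"dy":-0.08,"dz":-0.09,"ax":0,"ay":0,"az":-0.04,"grip":-0.2},{"dx":0.19,"dy":-0.16,"dz":-0.18,"ax":0,"ay":0,"az":-0.08,"grip":-0.2},{"dx":0.29,"dy":-0.24,"dz":-0.27,"ax":0,"ay":0,"az":-0.12,"grip":-0.2},{"dx":0.369,"dy":-0.306,"dz":-0.35,"ax":0,"ay":0,"az":-0.143,"grip":-0.2},{"dx":0.369,"dy":-0.306,"dz":-0.35,"ax":0,"ay":0,"az":-0.143,"grip":-0.2}]'
python3 -m jog '[{"dx":0,"dy":0,"dz":0,"ax":0,"ay":0,"az":0,"grip":-0.2},{"dx":0,"dy":0,"dz":0,"ax":0,"ay":0,"az":0,"grip":-0.2},{"dx":0,"dy":0,"dz":0,"ax":0,"ay":0,"az":0,"grip":-0.2}]'
python3 -c "
from h import *
plan(.565,-.1,.2,-8.2)
s,d=snap('wrist','w4')"
```

```text
clock: 3.47
position: [0.5707, -0.0989, 0.1984]
ee_rot: [0.0, 0.998, -0.07, 0.006]
contact_force: [1.4, -0.7, 0.5]
width: 0.0591
gripper_force: 43.4
clock: 3.72
position: [0.5612, -0.0993, 0.193]
ee_rot: [-0.0, 0.997, -0.072, -0.002]
contact_force: [-0.5, 0.4, -0.6]
width: 0.0592
gripper_force: 43.4
t 3.72 p [ 0.5612 -0.0993  0.193 ] psi -8.24 tilt 0.25 w 0.0592
call 0 [ 0.015  0.    -0.028] turn [-0.0002  0.0027 -0.0004]
```

View pics/w4.png

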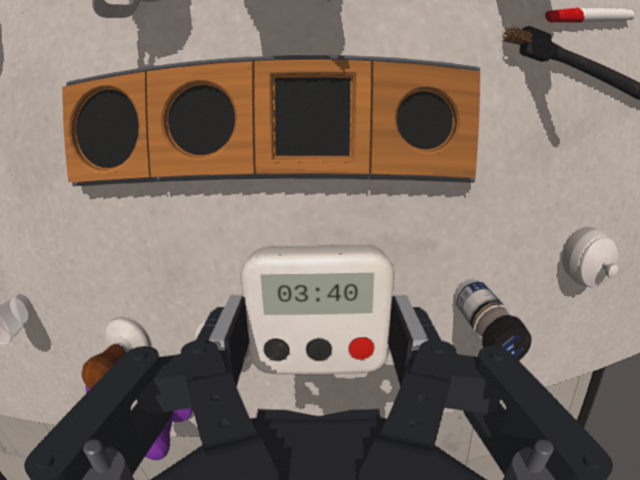

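All four recesses are visible: large (106,128), medium (200,118), square (313,117), small (425,119). The timer is still held square at (318,310).

```bash
cat > rec.py <<'E'
from h import *
import sys
d=np.load('pics/'+sys.argv[1]+'.npz'); im=d['img']; hsv=cv2.cvtColor(im,cv2.COLOR_RGB2HSV)
u0,v0,u1,v1=map(int,sys.argv[2:6])
roi=np.zeros(im.shape[:2],bool); roi[v0:v1,u0:u1]=1
C=d['p']+R.from_quat(np.roll(d['q'],-1)).as_matrix()@d['T_tool_cam'][:3,3]; print('cam',C)
L=[]
for c in blobs((im.max(2)<48)&roi,500):
    P=wrist_plane(d,c[:,0,:],.021)[:,:2].astype(np.float32)
    r=cv2.minAreaRect(P); e=cv2.fitEllipse(P); L.append(r[0]); print('dark',c[:,0].mean(0).round(),'rect',np.round(r[0],4),np.round(r[1],4),round(r[2],1),'ell',np.round(e[0],4),np.round(e[1],4))
w=((hsv[...,1]>110)&(hsv[...,0]<20)&(hsv[...,2]>60)&roi)
cs=np.vstack([c[:,0] for c in blobs(w,300)]); P=wrist_plane(d,cs,.03)[:,:2].astype(np.float32); r=cv2.minAreaRect(P); print('wood',np.round(r[0],4),np.round(r[1],4),r[2])
E
python3 rec.py w4 55 50 490 190
```

```text
cam [ 0.63797265 -0.11045677  0.33578272]
dark [425. 120.] rect [ 0.6295 -0.2028] [0.0481 0.0482] 83.8 ell [ 0.6295 -0.2025] [0.0484 0.0487]
dark [108. 129.] rect [0.672  0.0837] [0.0696 0.0723] 77.4 ell [0.672  0.0837] [0.0692 0.0725]
dark [202. 120.] rect [ 0.658 -0.012] [0.0589 0.0597] 79.5 ell [ 0.6578 -0.0121] [0.059  0.0594]
dark [313. 117.] rect [ 0.6437 -0.1071] [0.0614 0.065 ] 81.6 ell [ 0.6437 -0.1072] [0.0709 0.0768]
wood [ 0.6503 -0.06  ] [0.3814 0.0951] 81.57947540283203
```

```bash
python3 -c "
from h import *
plan(.641,-.1069,.05,-8.4)"
```

```text
t 3.77 p [ 0.5614 -0.0995  0.1932] psi -8.25 tilt 0.22 w 0.0595
call 0 [ 0.322 -0.016  0.572] turn [-0.0001  0.0024  0.0017]
```

```bash
python3 -m jog '[{"dx":0.1,"dy":-0.016,"dz":0.1,"ax":0,"ay":0.002,"az":0.002,"grip":-0.2},{"dx":0.22,"dy":-0.016,"dz":0.2,"ax":0,"ay":0.002,"az":0.002,"grip":-0.2},{"dx":0.31,"dy":-0.016,"dz":0.33,"ax":0,"ay":0.002,"az":0.002,"grip":-0.2},{"dx":0.322,"dy":-0.016,"dz":0.46,"ax":0,"ay":0.002,"az":0.002,"grip":-0.2},{"dx":0.322,"dy":-0.016,"dz":0.572,"ax":0,"ay":0.002,"az":0.002,"grip":-0.2}]'
python3 -m jog '[{"dx":0,"dy":0,"dz":0,"ax":0,"ay":0,"az":0,"grip":-0.2},{"dx":0,"dy":0,"dz":0,"ax":0,"ay":0,"az":0,"grip":-0.2},{"dx":0,"dy":0,"dz":0,"ax":0,"ay":0,"az":0,"grip":-0.2}]'
python3 -c "
from h import *
plan(.641,-.1069,.029,-8.4)
s,d=snap('wrist','w5')"
```

```text
clock: 4.18
position: [0.6434, -0.1076, 0.0488]
ee_rot: [0.0, 0.997, -0.074, 0.001]
contact_force: [-0.4, 0.0, -1.0]
width: 0.0589
gripper_force: 43.4
clock: 4.43
position: [0.6439, -0.1075, 0.053]
ee_rot: [0.0, 0.997, -0.073, 0.002]
contact_force: [-0.4, -0.5, 0.3]
width: 0.0588
gripper_force: 43.5
t 4.43 p [ 0.6439 -0.1075  0.053 ] psi -8.42 tilt 0.26 w 0.0588
call 0 [-0.012 -0.001  0.096] turn [ 0.0002 -0.0029 -0.0002]
```

View pics/w5.png

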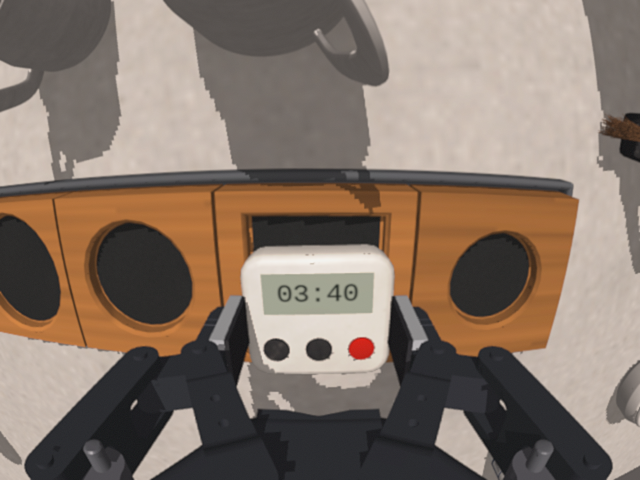

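The timer hangs above the square recess (rim columns 245–390) and is centred sideways at 318, so I'm lowering it.

```bash
python3 -m jog '[{"dx":-0.012,"dy":-0.001,"dz":0.02,"ax":0,"ay":0,"az":0,"grip":-0.2},{"dx":-0.012,"dy":-0.001,"dz":0.045,"ax":0,"ay":0,"az":0,"grip":-0.2},{"dx":-0.012,"dy":-0.001,"dz":0.065,"ax":0,"ay":0,"az":0,"grip":-0.2},{"dx":-0.012,"dy":-0.001,"dz":0.082,"ax":0,"ay":0,"az":0,"grip":-0.2},{"dx":-0.012,"dy":-0.001,"dz":0.094,"ax":0,"ay":0,"az":0,"grip":-0.2}]'
python3 -m jog '[{"dx":0,"dy":0,"dz":0,"ax":0,"ay":0,"az":0,"grip":-0.2},{"dx":0,"dy":0,"dz":0,"ax":0,"ay":0,"az":0,"grip":-0.2},{"dx":0,"dy":0,"dz":0,"ax":0,"ay":0,"az":0,"grip":-0.2}]'
python3 -c "
from h import *
plan(.641,-.1069,.029,-8.4)
s,d=snap('wrist','w6')"
```

```text
clock: 4.9
position: [0.6406, -0.1062, 0.0287]
ee_rot: [0.0, 0.997, -0.073, 0.001]
contact_force: [-5.2, 0.8, 25.0]
width: 0.0592
gripper_force: 46.1
clock: 5.15
position: [0.6406, -0.1063, 0.0289]
ee_rot: [0.0, 0.997, -0.073, 0.001]
contact_force: [-2.4, 0.5, 5.6]
width: 0.0587
gripper_force: 44.1
t 5.15 p [ 0.6406 -0.1063  0.0289] psi -8.38 tilt 0.17 w 0.0587
call 0 [ 0.002  0.002 -0.   ] turn [ 0.0001 -0.0018  0.0003]
```

View pics/w6.png

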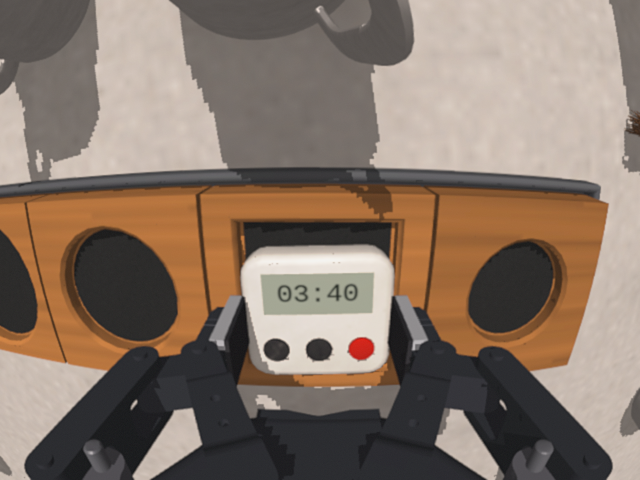

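The timer is down at the expected height with light contact force. I'll release, rise and check.

```bash
python3 -m jog '[{"dx":0,"dy":0,"dz":0,"ax":0,"ay":0,"az":0,"grip":0.6},{"dx":0,"dy":0,"dz":0,"ax":0,"ay":0,"az":0,"grip":0.7},{"dx":0,"dy":0,"dz":0,"ax":0,"ay":0,"az":0,"grip":0.7},{"dx":0,"dy":0,"dz":-0.08,"ax":0,"ay":0,"az":0,"grip":0.7},{"dx":0,"dy":0,"dz":-0.2,"ax":0,"ay":0,"az":0,"grip":1}]'
python3 -m jog '[{"dx":-0.13,"dy":0,"dz":-0.15,"ax":0,"ay":0,"az":0,"grip":1},{"dx":-0.27,"dy":0,"dz":-0.3,"ax":0,"ay":0,"az":0,"grip":1},{"dx":-0.32,"dy":0,"dz":-0.45,"ax":0,"ay":0,"az":0,"grip":1},{"dx":-0.32,"dy":0,"dz":-0.45,"ax":0,"ay":0,"az":0,"grip":1},{"dx":-0.32,"dy":0,"dz":-0.45,"ax":0,"ay":0,"az":0,"grip":1}]'
python3 -c "
from h import *
s,d=snap('wrist','w7')
im=d['img'];plan(.438,.02,.2,-8.4)
cv2.imwrite('pics/w7c.png',cv2.resize(im[40:330,40:500,::-1],None,fx=1.7,fy=1.7))"
```

```text
clock: 5.62
position: [0.638, -0.1056, 0.0751]
ee_rot: [-0.001, 0.997, -0.073, -0.002]
contact_force: [-0.3, -0.7, 0.7]
width: 0.0824
gripper_force: 0.0
clock: 6.03
position: [0.5621, -0.0949, 0.1949]
ee_rot: [0.001, 0.997, -0.073, 0.006]
contact_force: [-0.1, -0.3, 0.5]
width: 0.0851
gripper_force: 0.0
t 6.08 p [ 0.562  -0.0949  0.1924] psi -8.39 tilt 0.47 w 0.0855
call 0 [-0.558 -0.382 -0.035] turn [ 0.0005 -0.0052  0.0001]
```

View pics/w7c.png

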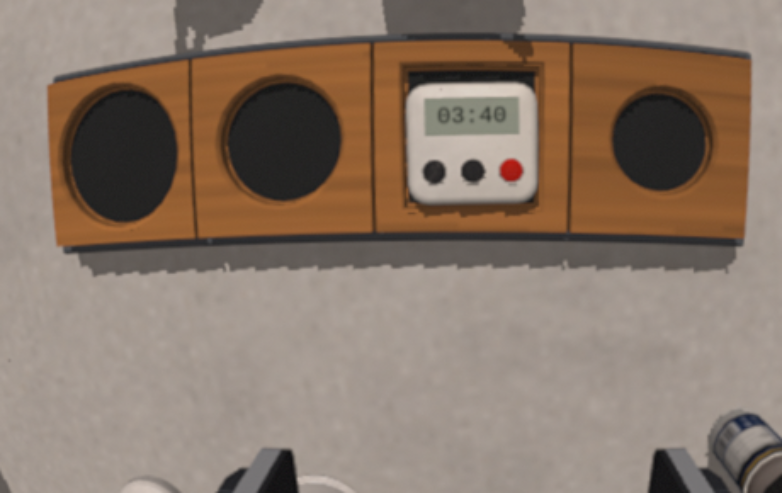

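The timer is seated flat in the square recess, about 2 mm off centre. Next is the basket.

```bash
python3 -m jog '[{"dx":-0.12,"dy":-0.08,"dz":0,"ax":0,"ay":0,"az":0,"grip":1},{"dx":-0.26,"dy":-0.17,"dz":0,"ax":0,"ay":0,"az":0,"grip":1},{"dx":-0.4,"dy":-0.26,"dz":-0.01,"ax":0,"ay":0,"az":0,"grip":1},{"dx":-0.53,"dy":-0.34,"dz":-0.02,"ax":0,"ay":0,"az":0,"grip":1},{"dx":-0.65,"dy":-0.382,"dz":-0.035,"ax":0,"ay":0,"az":0,"grip":1}]'
python3 -m jog '[{"dx":0,"dy":0,"dz":0,"ax":0,"ay":0,"az":0,"grip":1},{"dx":0,"dy":0,"dz":0,"ax":0,"ay":0,"az":0,"grip":1},{"dx":0,"dy":0,"dz":0,"ax":0,"ay":0,"az":0,"grip":1},{"dx":0,"dy":0,"dz":0,"ax":0,"ay":0,"az":0,"grip":1}]'
python3 -c "
from h import *
s,d=snap('wrist','w8')
plan(.43,.022,.2,-8.4)"
```

```text
clock: 6.5
position: [0.412, 0.0255, 0.1962]
ee_rot: [-0.001, 0.997, -0.073, -0.001]
contact_force: [0.1, 0.5, 0.4]
width: 0.0855
gripper_force: 0.0
clock: 6.83
position: [0.4156, 0.0231, 0.1979]
ee_rot: [0.0, 0.997, -0.073, 0.001]
contact_force: [0.1, -0.7, -0.0]
width: 0.0857
gripper_force: 0.0
t 6.88 p [0.4155 0.023  0.198 ] psi -8.43 tilt 0.14 w 0.0853
call 0 [ 0.058 -0.005 -0.008] turn [ 0.0002 -0.0016 -0.0004]
```

View pics/w8.png

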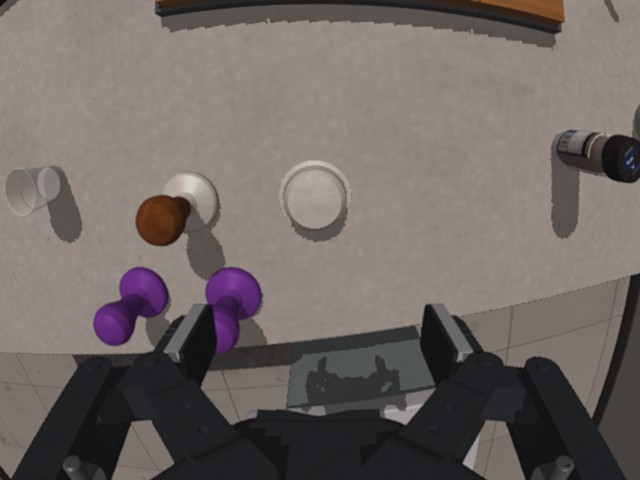

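The basket's rim spans columns 278–352 with its top at row 160, and its disc is at (315,197). Tamper base is at (190,202) with the handle at (161,220), and the glass is near (33,190).

```bash
python3 - <<'E'
from h import *
d=np.load('pics/w8.npz'); im=d['img']; g=cv2.cvtColor(im,cv2.COLOR_RGB2GRAY)
for uv in [(278,197),(352,197),(315,160)]: print('rim',wrist_plane(d,uv,.003).round(4))
for uv in [(315,197)]: print('disc',wrist_plane(d,uv,.028).round(4))
# circle candidates round the basket: white rim ring minus shadow
m=(im.min(2)>165); roi=np.zeros_like(m); roi[150:245,265:365]=1
pt=np.argwhere(m&roi)[:,::-1]; h=cv2.convexHull(pt.astype(np.int32))[:,0]; P=wrist_plane(d,h,.003)[:,:2].astype(np.float32); print(len(pt),cv2.minEnclosingCircle(P))
for uv in [(190,202)]: print('tambase',wrist_plane(d,uv,.018))
hsv=cv2.cvtColor(im,cv2.COLOR_RGB2HSV); b=(hsv[...,1]>120)&(hsv[...,0]<15); roi[:]=0; roi[180:260,120:200]=1
c=max(blobs(b&roi),key=cv2.contourArea); e=cv2.fitEllipse(cv2.convexHull(c)); print(e)
for z in (.07,.08,.085): print('handle',cv2.minEnclosingCircle(wrist_plane(d,c[:,0],z)[:,:2].astype(np.float32)))
for uv,z in [((18,193),.061),((44,183),0.)]: print('glass',wrist_plane(d,uv,z))
E
```

```text
rim [[0.4316 0.058  0.003 ]]
rim [[ 0.4215 -0.0099  0.003 ]]
rim [[0.4604 0.0189 0.003 ]]
disc [[0.4312 0.0231 0.028 ]]
151 ((0.453276664018631, 0.020473668351769447), 0.018786732107400894)
tambase [[0.44306835 0.138148   0.018     ]]
((163.33248901367188, 219.45242309570312), (47.39291763305664, 56.79549789428711), 52.44456100463867)
handle ((0.44043105840682983, 0.14364182949066162), 0.026301981881260872)
handle ((0.4423093795776367, 0.13878560066223145), 0.02533593215048313)
handle ((0.4432485103607178, 0.13635750114917755), 0.02485290914773941)
glass [[0.49356236 0.30851514 0.061     ]]
glass [[0.49569598 0.32400858 0.        ]]
```

```bash
python3 -m jog '[{"dx":0.047,"dy":-0.009,"dz":0.12,"ax":0,"ay":0,"az":0,"grip":1},{"dx":0.047,"dy":-0.009,"dz":0.28,"ax":0,"ay":0,"az":0,"grip":1},{"dx":0.047,"dy":-0.009,"dz":0.43,"ax":0,"ay":0,"az":0,"grip":1},{"dx":0.047,"dy":-0.009,"dz":0.55,"ax":0,"ay":0,"az":0,"grip":1},{"dx":0.047,"dy":-0.009,"dz":0.62,"ax":0,"ay":0,"az":0,"grip":1}]' 25
python3 -m jog '[{"dx":0,"dy":0,"dz":0.05,"ax":0,"ay":0,"az":0,"grip":1},{"dx":0,"dy":0,"dz":0.1,"ax":0,"ay":0,"az":0,"grip":1},{"dx":0,"dy":0,"dz":0.136,"ax":0,"ay":0,"az":0,"grip":1},{"dx":0,"dy":0,"dz":0.136,"ax":0,"ay":0,"az":0,"grip":1}]'
python3 -m jog '[{"dx":0,"dy":0,"dz":0,"ax":0,"ay":0,"az":0,"grip":0.4},{"dx":0,"dy":0,"dz":0,"ax":0,"ay":0,"az":0,"grip":0.2},{"dx":0,"dy":0,"dz":0,"ax":0,"ay":0,"az":0,"grip":-0.2},{"dx":0,"dy":0,"dz":0,"ax":0,"ay":0,"az":0,"grip":-0.2},{"dx":0,"dy":0,"dz":0,"ax":0,"ay":0,"az":0,"grip":-0.2}]' 25
python3 -c "
from h import *
s,d=snap('wrist','w9')
plan(.43,.022,.15,-8.4)"
```

```text
clock: 7.3
position: [0.4254, 0.0236, 0.0403]
ee_rot: [0.0, 0.997, -0.074, -0.001]
contact_force: [-0.6, -0.4, -0.3]
width: 0.0854
gripper_force: 0.0
clock: 7.63
position: [0.4263, 0.0235, 0.0076]
ee_rot: [0.0, 0.997, -0.074, -0.001]
contact_force: [-0.8, 0.9, -0.0]
width: 0.0852
gripper_force: 0.0
clock: 8.05
position: [0.4278, 0.0238, 0.0106]
ee_rot: [0.0, 0.997, -0.073, 0.003]
contact_force: [-0.4, -1.0, 4.2]
width: 0.0526
gripper_force: 25.4
t 8.1 p [0.4278 0.0238 0.0106] psi -8.38 tilt 0.32 w 0.0526
call 0 [ 0.013  0.006 -0.557] turn [ 0.0001 -0.0036  0.0002]
```

View pics/w9.png

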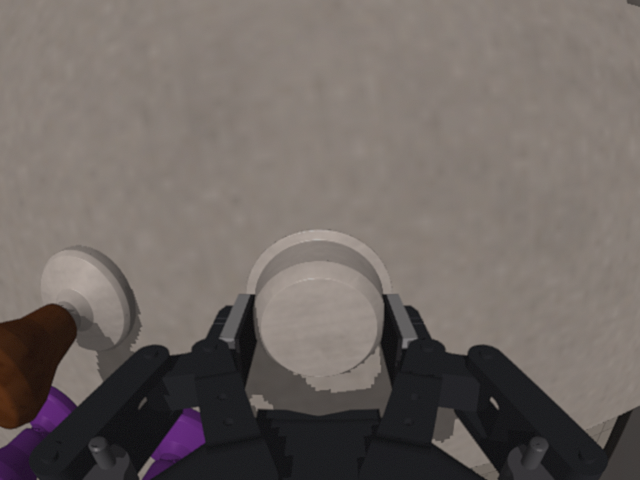

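The basket is centred between the pads (disc at (320,320)), but the tips seem to press on the rim. I'll regrip 6 mm higher.

```bash
python3 -m jog '[{"dx":0,"dy":0,"dz":0,"ax":0,"ay":0,"az":0,"grip":0.5},{"dx":0,"dy":0,"dz":-0.024,"ax":0,"ay":0,"az":0,"grip":0.5},{"dx":0,"dy":0,"dz":-0.024,"ax":0,"ay":0,"az":0,"grip":0.5},{"dx":0,"dy":0,"dz":-0.024,"ax":0,"ay":0,"az":0,"grip":0.3},{"dx":0,"dy":0,"dz":-0.024,"ax":0,"ay":0,"az":0,"grip":0}]' 25
python3 -m jog '[{"dx":0,"dy":0,"dz":0,"ax":0,"ay":0,"az":0,"grip":-0.2},{"dx":0,"dy":0,"dz":0,"ax":0,"ay":0,"az":0,"grip":-0.2},{"dx":0,"dy":0,"dz":0,"ax":0,"ay":0,"az":0,"grip":-0.2},{"dx":0,"dy":0,"dz":0,"ax":0,"ay":0,"az":0,"grip":-0.2}]' 25
python3 -c "
from h import *
s,p,M=pose(); print(p)"
python3 -m jog '[{"dx":0,"dy":0,"dz":-0.04,"ax":0,"ay":0,"az":0,"grip":-0.2},{"dx":0,"dy":0,"dz":-0.12,"ax":0,"ay":0,"az":0,"grip":-0.2},{"dx":0,"dy":0,"dz":-0.22,"ax":0,"ay":0,"az":0,"grip":-0.2},{"dx":0,"dy":0,"dz":-0.32,"ax":0,"ay":0,"az":0,"grip":-0.2},{"dx":0,"dy":0,"dz":-0.36,"ax":0,"ay":0,"az":0,"grip":-0.2}]'
python3 -c "
from h import *
s,d=snap('wrist','w10')
M=R.from_quat(np.roll(d['q'],-1)).as_matrix()
plan(.6716,.0827,.12,-8.4)"
```

```text
clock: 8.52
position: [0.427, 0.024, 0.0163]
ee_rot: [0.0, 0.997, -0.073, 0.002]
contact_force: [-1.5, 0.4, 11.1]
width: 0.05
gripper_force: 24.5
clock: 8.85
position: [0.4269, 0.024, 0.0164]
ee_rot: [0.0, 0.997, -0.073, 0.002]
contact_force: [-1.7, -1.2, 7.6]
width: 0.0499
gripper_force: 24.5
[0.42693982 0.0239609  0.01641388]
clock: 9.27
position: [0.428, 0.024, 0.1083]
ee_rot: [0.0, 0.997, -0.073, 0.004]
contact_force: [1.5, -0.1, -0.4]
width: 0.0496
gripper_force: 25.3Traceback (most recent call last):
  File "<string>", line 4, in <module>
    M=R.from_quat(np.roll(d['q'],-1)).as_matrix()
                          ~^^^^^
KeyError: 'q'
```

View pics/w10.png

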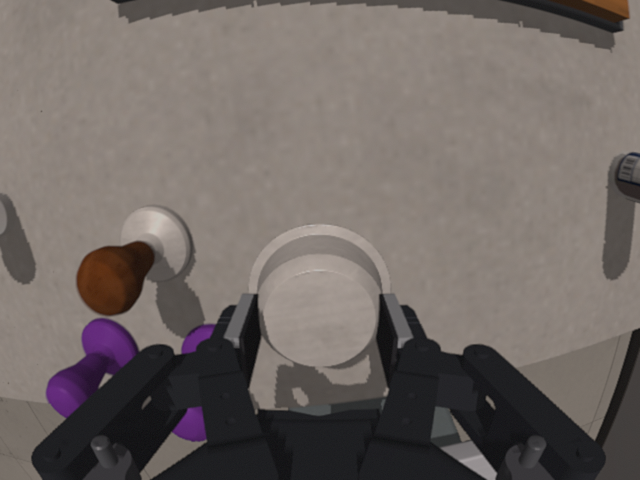

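The basket is held level and clear of the worktop, with its disc at (320,310) and rim top at row 225. I'll work numerically from here and keep the last view for the final check.

```bash
cat >> h.py <<'E'
def tool_at(d,uv,tz):
    "point in tool axes on plane tool z=tz"
    K=d['mtx']; T=d['T_tool_cam']; v=np.atleast_2d(uv).astype(float)-[K[0,2],K[1,2]]; r=np.maximum(np.hypot(*v.T),1e-9); th=r/K[0,0]
    w=np.c_[np.sin(th)*v[:,0]/r,np.sin(th)*v[:,1]/r,np.cos(th)]@T[:3,:3].T; C=T[:3,3]; return C+w*((tz-C[2])/w[:,2])[:,None]
E
python3 - <<'E'
from h import *
d=np.load('pics/w10.npz')
print('rim front -> centre',tool_at(d,[(320,225)],.0124)[0]-[.034,0,0]); print('sides',tool_at(d,[(249,285),(391,285)],.0124))
print('disc f/b',tool_at(d,[(320,256),(320,366)],-.0116))
plan(.6716,.0827,.12,-8.4)
E
```

```text
rim front -> centre [-0.00022561  0.00094367  0.0124    ]
sides [[ 0.00493756 -0.03201862  0.0124    ]
 [ 0.0048919   0.03409555  0.0124    ]]
disc f/b [[ 0.02831328  0.00081473 -0.0116    ]
 [-0.02306721  0.00093761 -0.0116    ]]
t 9.32 p [0.4288 0.0239 0.109 ] psi -8.37 tilt 0.55 w 0.0497
call 0 [ 0.464 -0.187 -0.017] turn [-0.0001 -0.0062  0.0001]
call 1 [ 0.463 -0.187 -0.022] turn [0.     0.     0.0001]
```

```bash
python3 -m jog '[{"dx":0.08,"dy":-0.03,"dz":-0.01,"ax":0,"ay":0,"az":0,"grip":-0.2},{"dx":0.19,"dy":-0.08,"dz":-0.02,"ax":0,"ay":0,"az":0,"grip":-0.2},{"dx":0.31,"dy":-0.13,"dz":-0.02,"ax":0,"ay":0,"az":0,"grip":-0.2},{"dx":0.43,"dy":-0.18,"dz":-0.02,"ax":0,"ay":0,"az":0,"grip":-0.2},{"dx":0.54,"dy":-0.225,"dz":-0.02,"ax":0,"ay":0,"az":0,"grip":-0.2}]'
python3 -m jog '[{"dx":0.12,"dy":-0.05,"dz":-0.01,"ax":0,"ay":0,"az":0,"grip":-0.2},{"dx":0.23,"dy":-0.09,"dz":-0.01,"ax":0,"ay":0,"az":0,"grip":-0.2},{"dx":0.32,"dy":-0.125,"dz":-0.01,"ax":0,"ay":0,"az":0,"grip":-0.2},{"dx":0.37,"dy":-0.145,"dz":-0.01,"ax":0,"ay":0,"az":0,"grip":-0.2},{"dx":0.383,"dy":-0.153,"dz":-0.01,"ax":0,"ay":0,"az":0,"grip":-0.2}]'
python3 -m jog '[{"dx":0,"dy":0,"dz":0.08,"ax":0,"ay":0,"az":0,"grip":-0.2},{"dx":0,"dy":0,"dz":0.17,"ax":0,"ay":0,"az":0,"grip":-0.2},{"dx":0,"dy":0,"dz":0.22,"ax":0,"ay":0,"az":0,"grip":-0.2},{"dx":0,"dy":0,"dz":0.22,"ax":0,"ay":0,"az":0,"grip":-0.2},{"dx":0,"dy":0,"dz":0.22,"ax":0,"ay":0,"az":0,"grip":-0.2}]'
python3 - <<'E'
from h import *
plan(.6707,.0838,.0375,-8.4)
snap('wrist','w11')
d=np.load('pics/w11.npz'); im=d['img']
m=(im.min(2)>130)
for v in (235,245,260,275,290): # white/wood boundary columns, wood = low blue
    r=im[v].astype(int); print(v,''.join('D' if x.max()<50 else 'W' if x[0]-x[2]>50 else 'G' for x in r[200:440:4]))
print('col320',''.join('D' if x.max()<50 else 'W' if int(x[0])-int(x[2])>50 else 'G' for x in im[150:420:4,320]))
E
```

```text
clock: 9.73
position: [0.5694, 0.0606, 0.1101]
ee_rot: [0.0, 0.997, -0.073, 0.001]
contact_force: [-0.4, -0.0, 0.6]
width: 0.0496
gripper_force: 25.3
clock: 10.15
position: [0.6706, 0.0843, 0.112]
ee_rot: [0.0, 0.997, -0.073, 0.001]
contact_force: [0.6, 0.0, -1.0]
width: 0.0496
gripper_force: 25.3
clock: 10.57
position: [0.667, 0.0838, 0.0577]
ee_rot: [0.0, 0.997, -0.073, -0.0]
contact_force: [0.7, 0.1, -0.6]
width: 0.0498
gripper_force: 25.3
t 10.57 p [0.667  0.0838 0.0577] psi -8.38 tilt 0.05 w 0.0498
call 0 [ 0.015 -0.002  0.081] turn [0.0005 0.0003 0.0002]
235 GGGGGGWWWWWWWDDDDDDDGGGGGGGGGGGGGGGGGGGGGDDDDDWWWWWWWWWWWWWW
245 GGGGGGWWWWWWDDDDDGGGGGGGGGGGGGGGGGGGGGGGGGGGDDDWWWWWWWWWWWWW
260 GGGGGGWWWWWWDDGGGGGGGGGGGGGGGGGGGGGGGGGGGGGGGGGWGWWWWGWWWWWW
275 GGGGGGWWWWWGGGGGGGGGGGGGGGGGGGGGGGGGGGGGGGGGGGGGWWWWWWWWWWWW
290 GGGGGGGWWWWWGGGGGGGGGGGGGGGGGGGGGGGGGGGGGGGGGGGGWWWWWWWWWWWW
col320 GGGGGGWWWWWGDDDDDDDGGGGGGGGGGGGGGGGGGGGGGGGGGGGGGGGGGGGGGGGGGGGGGGGD
```

```bash
python3 -m jog '[{"dx":0.015,"dy":-0.005,"dz":0.02,"ax":0,"ay":0,"az":0,"grip":-0.2},{"dx":0.015,"dy":-0.005,"dz":0.04,"ax":0,"ay":0,"az":0,"grip":-0.2},{"dx":0.015,"dy":-0.005,"dz":0.058,"ax":0,"ay":0,"az":0,"grip":-0.2},{"dx":0.015,"dy":-0.005,"dz":0.072,"ax":0,"ay":0,"az":0,"grip":-0.2},{"dx":0.015,"dy":-0.005,"dz":0.082,"ax":0,"ay":0,"az":0,"grip":-0.2}]'
python3 -m jog '[{"dx":0,"dy":0,"dz":0,"ax":0,"ay":0,"az":0,"grip":-0.2},{"dx":0,"dy":0,"dz":0,"ax":0,"ay":0,"az":0,"grip":-0.2},{"dx":0,"dy":0,"dz":0,"ax":0,"ay":0,"az":0,"grip":-0.2}]'
```

```text
clock: 11.03
position: [0.6724, 0.0845, 0.038]
ee_rot: [0.0, 0.997, -0.073, 0.001]
contact_force: [-1.1, -0.1, -0.3]
width: 0.0495
gripper_force: 25.3
clock: 11.28
position: [0.6727, 0.0846, 0.0386]
ee_rot: [0.0, 0.997, -0.073, 0.002]
contact_force: [-0.6, 0.0, 0.6]
width: 0.0499
gripper_force: 25.3
```

```bash
python3 -m jog '[{"dx":-0.005,"dy":0,"dz":0.005,"ax":0,"ay":0,"az":0,"grip":-0.2},{"dx":-0.005,"dy":0,"dz":0.007,"ax":0,"ay":0,"az":0,"grip":-0.2},{"dx":-0.005,"dy":0,"dz":0.007,"ax":0,"ay":0,"az":0,"grip":-0.2},{"dx":-0.005,"dy":0,"dz":0.007,"ax":0,"ay":0,"az":0,"grip":-0.2}]'
python3 -m jog '[{"dx":0,"dy":0,"dz":0,"ax":0,"ay":0,"az":0,"grip":0.3},{"dx":0,"dy":0,"dz":0,"ax":0,"ay":0,"az":0,"grip":0.6},{"dx":0,"dy":0,"dz":0,"ax":0,"ay":0,"az":0,"grip":0.7},{"dx":0,"dy":0,"dz":-0.1,"ax":0,"ay":0,"az":0,"grip":0.8},{"dx":0,"dy":0,"dz":-0.22,"ax":0,"ay":0,"az":0,"grip":1}]'
python3 -m jog '[{"dx":-0.13,"dy":0,"dz":-0.13,"ax":0,"ay":0,"az":0,"grip":1},{"dx":-0.28,"dy":0,"dz":-0.28,"ax":0,"ay":0,"az":0,"grip":1},{"dx":-0.4,"dy":0,"dz":-0.4,"ax":0,"ay":0,"az":0,"grip":1},{"dx":-0.4,"dy":0,"dz":-0.4,"ax":0,"ay":0,"az":0,"grip":1},{"dx":-0.4,"dy":0,"dz":-0.4,"ax":0,"ay":0,"az":0,"grip":1}]'
python3 - <<'E'
from h import *
snap('wrist','w12')
d=np.load('pics/w12.npz'); im=d['img']
print('exp px centre floor, rim pts',wrist_px(d,[[.6716,.0827,.021],[.6716,.0827,.049]]).round())
u,v=wrist_px(d,[[.6716,.0827,.03]])[0].astype(int)
def S(x): x=x.astype(int); return 'D' if x.max()<55 else 'W' if x[0]-x[2]>45 else 'G'
print(u-60,''.join(S(x) for x in im[v,u-60:u+60])); print(v-60,''.join(S(x) for x in im[max(v-60,0):v+60,u]))
for y in range(v-48,v+52,12): print(''.join(S(x) for x in im[y,u-60:u+60:2]))
plan(.4425,.1385,.25,-8.4)
E
```

```text
clock: 11.62
position: [0.672, 0.0847, 0.0376]
ee_rot: [0.0, 0.997, -0.073, 0.002]
contact_force: [0.7, -1.0, 4.5]
width: 0.0497
gripper_force: 26.4
clock: 12.03
position: [0.6686, 0.0847, 0.0889]
ee_rot: [0.001, 0.997, -0.073, -0.002]
contact_force: [0.7, -0.5, -0.4]
width: 0.0848
gripper_force: 0.0
clock: 12.45
position: [0.5712, 0.1001, 0.195]
ee_rot: [-0.0, 0.997, -0.073, 0.004]
contact_force: [0.3, -0.0, -0.5]
width: 0.0855
gripper_force: 0.0
exp px centre floor, rim pts [[321.  97.]
 [322.  94.]]
261 GGWWWWWWWWWWWWWDDDGGGGGGGGGGGGGGGGGGGGGGGGGGGGGGGGGGGGGGGGGGGGGGGGGGGGGGGGGGGGGGGGGGGGGGGGGGGGGGGGGGGDDDWWWWWWWWWWWWWWGW
36 GGGGWWWWWWWWWGGGGDDDDGGGGGGGGGGGGGGGGGGGGGGGGGGGGGGGGGGGGGGGGGGGGGGGGGGGGGGGGGGGGGGGGGGGGGGGGGGGGGGGGDDDGWWWWWWWWWWWGDDD
GWWWWWWWWWWWWWWWWWWWWWWWWWWWWWWWWWWWWWWWWWWWWWWWWWWWWWWWWWWG
GWWWWWWWWWWWWWGGGGDDDGGGGGGGGGGGGGGGGGDDDDDGGGWWWWWWWWWWWWWG
GWWWWWWWWWGGDGGGGGGGGGGGGGGGGGGGGGGGGGGGGGGGGGDDDGWWWWWWWWWG
GWWWWWWGGDGGGGGGGGGGGGGGGGGGGGGGGGGGGGGGGGGGGGGGGGDWWWWWWWWG
GWWWWWWWDGGGGGGGGGGGGGGGGGGGGGGGGGGGGGGGGGGGGGGGGGGDWWWWWWWG
GWWWWWWWWDGGGGGGGGGGGGGGGGGGGGGGGGGGGGGGGGGGGGGGGGDWWWWWWWWG
GGWWWWWWWWWWDGGGGGGGGGGGGGGGGGGGGGGGGGGGGGGGGGDDWWWWWWWWWWWW
GGWWWWWWWWWWWWWWWWGDGGGGGGGGGGGGGGGGGGGDDDGWWWWWWWWWWWWWWWWW
GGWWWWWWWWWWWWWWWWWWWWWWWWWWWWWWWWWWWWWWWWWWWWWWWWWWWWWWWWWW
t 12.5 p [0.5724 0.0996 0.1929] psi -8.34 tilt 0.4 w 0.0854
call 0 [-0.535 -0.079 -0.232] turn [-0.0004 -0.0045  0.0006]
```

The basket is seated and centred, with an even dark ring all round it. Next is the tamper.

```bash
python3 -m jog '[{"dx":-0.12,"dy":-0.02,"dz":-0.01,"ax":0,"ay":0,"az":0,"grip":1},{"dx":-0.26,"dy":-0.04,"dz":-0.02,"ax":0,"ay":0,"az":0,"grip":1},{"dx":-0.4,"dy":-0.06,"dz":-0.03,"ax":0,"ay":0,"az":0,"grip":1},{"dx":-0.53,"dy":-0.07,"dz":-0.03,"ax":0,"ay":0,"az":0,"grip":1},{"dx":-0.66,"dy":-0.08,"dz":-0.03,"ax":0,"ay":0,"az":0,"grip":1}]'
python3 -m jog '[{"dx":0,"dy":0,"dz":0,"ax":0,"ay":0,"az":0,"grip":1},{"dx":0,"dy":0,"dz":0,"ax":0,"ay":0,"az":0,"grip":1},{"dx":0,"dy":0,"dz":0,"ax":0,"ay":0,"az":0,"grip":1},{"dx":0,"dy":0,"dz":0,"ax":0,"ay":0,"az":0,"grip":1}]'
cat > tam.py <<'E'
from h import *
import sys
snap('wrist',sys.argv[1])
d=np.load('pics/%s.npz'%sys.argv[1]); im=d['img']; hsv=cv2.cvtColor(im,cv2.COLOR_RGB2HSV)
M=R.from_quat(np.roll(d['q'],-1)).as_matrix(); C=d['p']+M@d['T_tool_cam'][:3,3]; print('cam',C.round(3))
px=wrist_px(d,[[.4425,.139,.075],[.4425,.139,.01]]); print('exp',px.round())
b=(hsv[...,1]>110)&(hsv[...,0]<16)&(hsv[...,2]>40); roi=np.zeros(im.shape[:2],bool); u,v=px[0].astype(int); roi[max(v-70,0):v+70,max(u-70,0):u+70]=1
c=max(blobs(b&roi),key=cv2.contourArea); print('bbox',cv2.boundingRect(c),cv2.contourArea(c))
for z in (.07,.078): print(z,cv2.minEnclosingCircle(wrist_plane(d,c[:,0],z)[:,:2].astype(np.float32)))
E
python3 tam.py w13; python3 -c "
from h import *
plan(.4425,.139,.12,-8.4)"
```

```text
clock: 12.92
position: [0.4111, 0.1433, 0.1962]
ee_rot: [0.001, 0.997, -0.073, 0.0]
contact_force: [-0.2, 0.5, 0.9]
width: 0.0855
gripper_force: 0.0
clock: 13.25
position: [0.4135, 0.143, 0.1977]
ee_rot: [0.0, 0.997, -0.073, 0.002]
contact_force: [-0.0, 0.0, -0.8]
width: 0.0852
gripper_force: 0.0
cam [0.489 0.132 0.341]
exp [[317. 191.]
 [317. 178.]]
bbox (284, 168, 55, 54) 2216.0
0.07 ((0.4395083785057068, 0.14406777918338776), 0.020413512364029884)
0.078 ((0.44097599387168884, 0.14370955526828766), 0.019813913851976395)
t 13.3 p [0.4134 0.143  0.1978] psi -8.43 tilt 0.17 w 0.0853
call 0 [ 0.117 -0.001  0.311] turn [ 0.0003 -0.0018 -0.0003]
```

```bash
python3 -m jog '[{"dx":0.1,"dy":-0.018,"dz":0.03,"ax":0,"ay":0,"az":0,"grip":1},{"dx":0.107,"dy":-0.018,"dz":0.15,"ax":0,"ay":0,"az":0,"grip":1},{"dx":0.107,"dy":-0.018,"dz":0.27,"ax":0,"ay":0,"az":0,"grip":1},{"dx":0.107,"dy":-0.018,"dz":0.38,"ax":0,"ay":0,"az":0,"grip":1},{"dx":0.107,"dy":-0.018,"dz":0.47,"ax":0,"ay":0,"az":0,"grip":1}]' 60
python3 -m jog '[{"dx":0,"dy":0,"dz":0.06,"ax":0,"ay":0,"az":0,"grip":1},{"dx":0,"dy":0,"dz":0.11,"ax":0,"ay":0,"az":0,"grip":1},{"dx":0,"dy":0,"dz":0.147,"ax":0,"ay":0,"az":0,"grip":1},{"dx":0,"dy":0,"dz":0.147,"ax":0,"ay":0,"az":0,"grip":0.5},{"dx":0,"dy":0,"dz":0.147,"ax":0,"ay":0,"az":0,"grip":0.2}]'
python3 -m jog '[{"dx":0,"dy":0,"dz":0,"ax":0,"ay":0,"az":0,"grip":0},{"dx":0,"dy":0,"dz":0,"ax":0,"ay":0,"az":0,"grip":-0.2},{"dx":0,"dy":0,"dz":0,"ax":0,"ay":0,"az":0,"grip":-0.5},{"dx":0,"dy":0,"dz":0,"ax":0,"ay":0,"az":0,"grip":-0.5},{"dx":0,"dy":0,"dz":0,"ax":0,"ay":0,"az":0,"grip":-0.5}]' 60
python3 -c "
from h import *
snap('wrist','w14')
plan(.4425,.139,.15,-8.4)"
```

```text
clock: 13.72
position: [0.4398, 0.1432, 0.0787]
ee_rot: [0.0, 0.997, -0.074, 0.001]
contact_force: [-0.3, -0.2, -0.9]
width: 0.0855
gripper_force: 0.0
clock: 14.13
position: [0.4398, 0.1435, 0.0438]
ee_rot: [0.0, 0.997, -0.073, 0.001]
contact_force: [-1.1, -0.2, 0.7]
width: 0.0638
gripper_force: 0.0
clock: 14.55
position: [0.4404, 0.144, 0.0453]
ee_rot: [-0.0, 0.997, -0.073, 0.003]
contact_force: [0.0, 1.4, 6.5]
width: 0.0381
gripper_force: 59.7
t 14.6 p [0.4404 0.144  0.0453] psi -8.38 tilt 0.35 w 0.0377
call 0 [ 0.014  0.018 -0.419] turn [-0.0006 -0.0038  0.0002]
```

```bash
python3 -m jog '[{"dx":0,"dy":0,"dz":-0.03,"ax":0,"ay":0,"az":0,"grip":-0.5},{"dx":0,"dy":0,"dz":-0.1,"ax":0,"ay":0,"az":0,"grip":-0.5},{"dx":0,"dy":0,"dz":-0.2,"ax":0,"ay":0,"az":0,"grip":-0.5},{"dx":0,"dy":0,"dz":-0.3,"ax":0,"ay":0,"az":0,"grip":-0.5},{"dx":0,"dy":0,"dz":-0.34,"ax":0,"ay":0,"az":0,"grip":-0.5}]'
python3 -m jog '[{"dx":0,"dy":0,"dz":0,"ax":0,"ay":0,"az":0,"grip":-0.5},{"dx":0,"dy":0,"dz":0,"ax":0,"ay":0,"az":0,"grip":-0.5},{"dx":0,"dy":0,"dz":0,"ax":0,"ay":0,"az":0,"grip":-0.5}]'
python3 - <<'E'
from h import *
snap('wrist','w15')
a=np.load('pics/w14.npz')['img'];d=np.load('pics/w15.npz'); b=d['img']
# base lies ~ tool z +.045 ; base edge expected in front
print('exp base front (bottom/top), sides', wrist_px(d,[d['p']+R.from_quat(np.roll(d['q'],-1)).as_matrix()@np.array(q) for q in [(.029,0,.045),(.029,0,.027),(0,-.029,.03),(0,.029,.03)]]).round())
for n,im in (('before',a),('after',b)):
    for y in range(190,280,10): print(n,y,' '.join('%3d'%im[y,x].mean() for x in range(240,404,6)))
plan(.6576,-.0123,.15,-8.4)
E
```

```text
clock: 15.02
position: [0.4395, 0.1438, 0.1317]
ee_rot: [-0.0, 0.997, -0.073, 0.003]
contact_force: [1.2, 0.3, -4.2]
width: 0.0376
gripper_force: 61.0
clock: 15.27
position: [0.4374, 0.1434, 0.128]
ee_rot: [0.001, 0.997, -0.073, -0.0]
contact_force: [-0.5, -0.5, -5.6]
width: 0.0378
gripper_force: 61.0
exp base front (bottom/top), sides [[318. 217.]
 [318. 226.]
 [261. 279.]
 [374. 279.]]
before 190 134 134 138 136 136 137 136 135 135 136 135 135 138 136 135 133 130 136 139 138 135 133 132 134 134 132 131 132
before 200 136 136 135 134 135 136 134 134 135 136 136 137 140 135 133 135 134 135 137 136 134 133 134 135 133 133 133 132
before 210 134 135 134 134 136 136 136 134 133 133 134 135 135 133 132 132 134 133 134 132 133 133 130 130 135 139 140 136
before 220 133 133 132 133 137 136 134 133 134 128 119 141 155 151 143 126 110 132 132 133 135 135 130 131 134 137 134 134
before 230 133 132 133 133 134 136 135 121 155 169 192 199 199 196 189 174 165 152 141 114 133 132 133 134 134 133 133 132
before 240 134 134 135 135 136 129 150 159 161 168 178 191 195 195 181 170 164 158 155 148 130
[... 973 characters left out ...]
17 137 136 138 136 133 133 135 137
after 240 138 136 136 134 138 124 152 163 163 170 181 195 199 198 183 173 167 160 158 150 134 133 132 135 133 131 136 135
after 250 137 135 140 137 134 150 159 162 166 165 174 188 199 195 183 170 163 161 162 158 157 124 131 131 133 135 131 133
after 260 135 133 135 134 132 154 157 155 162 163 166 160 157 156 156 161 160 158 153 154 149 142 130 134 133 132 135 134
after 270 138 136 137 136 132 147 151 149 154 152 144 155 105  81 129 138 131 150 145 149 145 144 121 133 134 131 132 131
t 15.32 p [0.4374 0.1434 0.1278] psi -8.39 tilt 0.08 w 0.0374
call 0 [ 0.481  0.244 -0.044] turn [0.0009 0.0003 0.0001]
call 1 [ 0.481  0.244 -0.044] turn [0.     0.     0.0001]
```

```bash
python3 -m jog '[{"dx":0.08,"dy":0.04,"dz":-0.02,"ax":0,"ay":0,"az":0,"grip":-0.5},{"dx":0.19,"dy":0.1,"dz":-0.04,"ax":0,"ay":0,"az":0,"grip":-0.5},{"dx":0.31,"dy":0.16,"dz":-0.06,"ax":0,"ay":0,"az":0,"grip":-0.5},{"dx":0.43,"dy":0.22,"dz":-0.08,"ax":0,"ay":0,"az":0,"grip":-0.5},{"dx":0.55,"dy":0.28,"dz":-0.09,"ax":0,"ay":0,"az":0,"grip":-0.5}]'
python3 -m jog '[{"dx":0.12,"dy":0.06,"dz":0,"ax":0,"ay":0,"az":0,"grip":-0.5},{"dx":0.24,"dy":0.12,"dz":0,"ax":0,"ay":0,"az":0,"grip":-0.5},{"dx":0.33,"dy":0.17,"dz":0,"ax":0,"ay":0,"az":0,"grip":-0.5},{"dx":0.39,"dy":0.198,"dz":0,"ax":0,"ay":0,"az":0,"grip":-0.5},{"dx":0.412,"dy":0.208,"dz":0,"ax":0,"ay":0,"az":0,"grip":-0.5}]'
python3 -m jog '[{"dx":0,"dy":0,"dz":0.06,"ax":0,"ay":0,"az":0,"grip":-0.5},{"dx":0,"dy":0,"dz":0.14,"ax":0,"ay":0,"az":0,"grip":-0.5},{"dx":0,"dy":0,"dz":0.2,"ax":0,"ay":0,"az":0,"grip":-0.5},{"dx":0,"dy":0,"dz":0.2,"ax":0,"ay":0,"az":0,"grip":-0.5},{"dx":0,"dy":0,"dz":0.2,"ax":0,"ay":0,"az":0,"grip":-0.5}]'
python3 - <<'E'
from h import *
plan(.658,-.0123,.0663,-8.4)
snap('wrist','w16'); d=np.load('pics/w16.npz'); im=d['img']
def S(x): x=x.astype(int); return 'D' if x.max()<55 else 'W' if x[0]-x[2]>45 else 'G'
for y in range(190,290,8): print(y,''.join(S(x) for x in im[y,220:420:3]))
E
```

```text
clock: 15.73
position: [0.5651, 0.0536, 0.151]
ee_rot: [0.0, 0.997, -0.073, 0.0]
contact_force: [0.9, 0.3, -4.9]
width: 0.0376
gripper_force: 61.2
clock: 16.15
position: [0.6608, -0.0142, 0.1499]
ee_rot: [0.001, 0.997, -0.074, 0.001]
contact_force: [0.1, -0.7, -4.0]
width: 0.0376
gripper_force: 61.2
clock: 16.57
position: [0.6571, -0.0113, 0.1005]
ee_rot: [-0.0, 0.997, -0.073, -0.001]
contact_force: [1.1, -0.2, -4.1]
width: 0.0377
gripper_force: 61.2
t 16.57 p [ 0.6571 -0.0113  0.1005] psi -8.36 tilt 0.13 w 0.0377
call 0 [0.004 0.004 0.137] turn [-0.      0.0015  0.0004]
190 WWWWWWWWWWWWWWWWWWWWWWWWWWWWWWWWWWWWWWWWWWWWWWWWWWWWWWWWWWWWGWWWWWW
198 WWWWWWWWWWWWWWWWWWWWWWWWWWWWWWGGDDDGWWWWWWWWWWWWWWWWWWWWWWWWWWWWWWW
206 WWWWWWGWWWWWWWWWWWWWWWWGDDDDDDDDDDDDDDDDDDGWWWWWWWWWWWWWWWWWWWWWWWW
214 WWWWWWGWWWWWWWWWWWWWWDDDDDDDDDDDGGDDDDDDDDDDDGWWWWWWWWWWWWWWWWWWWWW
222 WWWWWWGWWWWWWWWWWWWDDDDGGGGGGGGGGGGGGGGGGGDDDDDGWWWWWWWWWWWWWWWWWWW
230 DWWWWWWWWWWWWWWWWWDGGGGGGGGGGGGGGGGGGGGGGGGGGGDDGWWWWWWWWWWGWWWWWWW
238 GDWWWWWWWWWWWWWWWGGGGGGGGGGGGGGGGGGGGGGGGGGGGGGGDWWWWWWWWWWGWWWWWWW
246 GDWWWWWWWWWWWWWWGGGGGGGGGGGGGGGGGGGGGGGGGGGGGGGGGWWWWWWWWWWWWWWWWWW
254 GDGWWWWWWWWWWWWGGGGGGGGGGGGGGGGGGGGGGGGGGGGGGGGGGGWWWWWWWWWWWWWWWWG
262 GDWWWWWGWWWWWWGGGGGGGGGGGGGGGGGGGGGGGGGGGGGGGGGGGGGWWWWWWWWWWWWWWWG
270 DWWWWWWWWWWWWWGGGGGGGGGGGGGGGGGGGGGGGGGGGGGGGGGGGGGWWWWWWWWWWWWWWWD
278 WWWWWWWWWWWWWWGGGGGGGGGGGGGWWWWWWWWWWWGGGGGGGGGGGGGWWWWWWWWWWWWWWWD
286 WWWWWWWWWWWWWWWGGGGGGGGGGGWWGWWGWWGGGGGWGGGGGGGGGGWWWWWWWWWWWWWWWGD
```

```bash
python3 -m jog '[{"dx":0.004,"dy":0.004,"dz":0.03,"ax":0,"ay":0,"az":0,"grip":-0.5},{"dx":0.004,"dy":0.004,"dz":0.065,"ax":0,"ay":0,"az":0,"grip":-0.5},{"dx":0.004,"dy":0.004,"dz":0.095,"ax":0,"ay":0,"az":0,"grip":-0.5},{"dx":0.004,"dy":0.004,"dz":0.115,"ax":0,"ay":0,"az":0,"grip":-0.5},{"dx":0.004,"dy":0.004,"dz":0.128,"ax":0,"ay":0,"az":0,"grip":-0.5}]'
python3 -m jog '[{"dx":0,"dy":0,"dz":0.003,"ax":0,"ay":0,"az":0,"grip":-0.5},{"dx":0,"dy":0,"dz":0.006,"ax":0,"ay":0,"az":0,"grip":-0.5},{"dx":0,"dy":0,"dz":0.008,"ax":0,"ay":0,"az":0,"grip":-0.5},{"dx":0,"dy":0,"dz":0.008,"ax":0,"ay":0,"az":0,"grip":-0.5}]'
```

```text
clock: 17.03
position: [0.6595, -0.0131, 0.0694]
ee_rot: [0.0, 0.997, -0.073, 0.001]
contact_force: [0.2, 0.6, -5.1]
width: 0.0379
gripper_force: 61.2
clock: 17.37
position: [0.6604, -0.0132, 0.0688]
ee_rot: [0.0, 0.997, -0.073, 0.002]
contact_force: [-0.8, -0.1, -4.6]
width: 0.0376
gripper_force: 61.2
```

```bash
python3 -m jog '[{"dx":-0.007,"dy":-0.002,"dz":0.004,"ax":0,"ay":0,"az":0,"grip":-0.5},{"dx":-0.007,"dy":-0.002,"dz":0.008,"ax":0,"ay":0,"az":0,"grip":-0.5},{"dx":-0.007,"dy":-0.002,"dz":0.012,"ax":0,"ay":0,"az":0,"grip":-0.5},{"dx":-0.007,"dy":-0.002,"dz":0.012,"ax":0,"ay":0,"az":0,"grip":-0.5},{"dx":-0.007,"dy":-0.002,"dz":0.012,"ax":0,"ay":0,"az":0,"grip":-0.5}]'
```

```text
clock: 17.78
position: [0.6588, -0.0123, 0.0665]
ee_rot: [0.0, 0.997, -0.073, 0.002]
contact_force: [-1.2, 0.8, 1.7]
width: 0.0377
gripper_force: 61.6
```

```bash
python3 -m jog '[{"dx":0,"dy":0,"dz":0,"ax":0,"ay":0,"az":0,"grip":0},{"dx":0,"dy":0,"dz":0,"ax":0,"ay":0,"az":0,"grip":0.3},{"dx":0,"dy":0,"dz":0,"ax":0,"ay":0,"az":0,"grip":0.5},{"dx":0,"dy":0,"dz":0,"ax":0,"ay":0,"az":0,"grip":0.7},{"dx":0,"dy":0,"dz":-0.05,"ax":0,"ay":0,"az":0,"grip":0.7}]'
python3 -m jog '[{"dx":0,"dy":0,"dz":-0.12,"ax":0,"ay":0,"az":0,"grip":0.8},{"dx":0,"dy":0,"dz":-0.26,"ax":0,"ay":0,"az":0,"grip":0.8},{"dx":0,"dy":0,"dz":-0.4,"ax":0,"ay":0,"az":0,"grip":0.8},{"dx":-0.13,"dy":0,"dz":-0.5,"ax":0,"ay":0,"az":0,"grip":1},{"dx":-0.3,"dy":0,"dz":-0.55,"ax":0,"ay":0,"az":0,"grip":1}]'
python3 - <<'E'
from h import *
plan(.45,.31,.22,-8.4)
snap('wrist','w17'); d=np.load('pics/w17.npz'); im=d['img']
print(wrist_px(d,[[.6576,-.0123,.112],[.6576,-.0123,.039]]).round())
u,v=wrist_px(d,[[.6576,-.0123,.035]])[0].astype(int)
def S(x): x=x.astype(int); return 'D' if x.max()<50 else 'W' if x[0]-x[2]>35 else 'G'
for y in range(max(v-56,0),v+60,8): print(y,u-75,''.join(S(x) for x in im[y,u-75:u+75:2]))
E
```

```text
clock: 18.2
position: [0.6569, -0.0124, 0.0758]
ee_rot: [0.0, 0.997, -0.073, -0.001]
contact_force: [0.3, 0.9, 0.2]
width: 0.0727
gripper_force: 0.0
clock: 18.62
position: [0.5903, -0.0026, 0.2183]
ee_rot: [0.0, 0.997, -0.073, 0.006]
contact_force: [-0.2, -0.2, 1.3]
width: 0.0855
gripper_force: 0.0
t 18.62 p [ 0.5903 -0.0026  0.2183] psi -8.41 tilt 0.72 w 0.0855
call 0 [-0.369 -0.577 -0.008] turn [ 0.     -0.008  -0.0001]
call 1 [-0.369 -0.577 -0.003] turn [ 0.      0.     -0.0001]
[[317. 140.]
 [317. 137.]]
81 242 GGGGGGGGGGGGGGGGGGGGGGGGGGGGGGGGGGGGGGGGGGGGGGGGGGGGGGGGGGGGGGGGGGGGGGGGGGG
89 242 GWWWWGWWWWGGWWWWWWWWWWWWWWWWWWWWWWWWWWWWWWWWWWWWWWWWWWWWWWWWWWGGGGGGGGGGGGG
97 242 WWWWWWWWWWGWWWWWWWWWWWWWWWWWWWWWWWWWWWWWWWWWWWWWWWWWWWWWWWWWWWWWWWWWWWWWWWW
105 242 WWWWWWWWWWWWWWWWWWWWWWWWWWWWWWWWWWWWWWWWWWWWWWWWWWWWWWWWWWWWWWWWWWWWWWWWWWW
113 242 WWWWWWWWWWWWWWWWWWWWWWWWWWWWGWGGGGGGGGGGGGGGGWGGWWWWWWWWWWWWWWWWWWWWWWWWWGD
121 242 GWWWWWWWWWWWWWWWWWWWWWWGGGGGGGGGGGGGGGGGGGGGGGGGGGGGWWWWWWWWWWWWWWWWWWWWWGD
129 242 GGGGWWWWWWWWWWWWWWWWWGGGGGGGGWWWWWWWWWWWWWWWWWGGGGGGGGWWWWWWWWWWWWWWWWWWWGG
137 242 GGGGDWWWWWWWWWWWWWWWWGGGGWWWWWWWWWWWWWWWWWWWWWWWWWGGGGGWWWWWWWWWWWWWWWWWWDG
145 242 GGGGDWWWWWWWWWWWWWWWWGGGWWWWWWWWWWWWWWWWWWWWWWWWWWWGGGWWWWWWWWWWWWWWWWWWWDG
153 242 GGGGGWWWWWWWWWWWWWWWWWGGGGWWWWWWWWWWWWWWWWWWWWWWWGGGGGWWWWWWWWWWWWWWWWWWWDG
161 242 GGGWWWWWWWWWWWWWWWWWWWWWWWGWGGWWWWWWWWWWWWWWWGGGGGGWWWWWWWWWWWWWWWWWWWWWWDG
169 242 WWWWWWWWWWWWWWWWWWWWWWWWWWWWWWWWWWWWWWWWWWGGGWWGWWWWWWWWWWWWWWWWWWWWWWWWWDG
177 242 WWWWWWWWWWWWWWWWWWWWWWWWWWWWWWWWWWWWWWWWWWWWWWWWWWWWWWWWWWWWWWWWWWWWWWWWWWW
185 242 WWWWWWWWWWWWWWWWWWWWWWWWWWWWWWWWWWWWWWWWWWWWWWWWWWWWWWWWWWWWWWWWWWWWWWWWWWW
193 242 WWWWWWWWWWWGWWWWWWWWWWWWWWWWWWWWGGGGGGGGGGGGGGGGGGGGWWWWWWWWWWWWGWWWWWWWWWW
```

The tamper is upright in the medium recess with its handle concentric over the base. I'm moving over to look at the glass.

```bash
python3 -m jog '[{"dx":-0.1,"dy":-0.13,"dz":0,"ax":0,"ay":0,"az":0,"grip":1},{"dx":-0.18,"dy":-0.26,"dz":0,"ax":0,"ay":0,"az":0,"grip":1},{"dx":-0.26,"dy":-0.39,"dz":0,"ax":0,"ay":0,"az":0,"grip":1},{"dx":-0.34,"dy":-0.52,"dz":0,"ax":0,"ay":0,"az":0,"grip":1},{"dx":-0.4,"dy":-0.62,"dz":0,"ax":0,"ay":0,"az":0,"grip":1}]'
python3 -m jog '[{"dx":-0.09,"dy":-0.13,"dz":0.01,"ax":0,"ay":0,"az":0,"grip":1},{"dx":-0.18,"dy":-0.26,"dz":0.02,"ax":0,"ay":0,"az":0,"grip":1},{"dx":-0.27,"dy":-0.38,"dz":0.03,"ax":0,"ay":0,"az":0,"grip":1},{"dx":-0.34,"dy":-0.48,"dz":0.05,"ax":0,"ay":0,"az":0,"grip":1},{"dx":-0.35,"dy":-0.53,"dz":0.06,"ax":0,"ay":0,"az":0,"grip":1}]'
python3 -m jog '[{"dx":0,"dy":0,"dz":0,"ax":0,"ay":0,"az":0,"grip":1},{"dx":0,"dy":0,"dz":0,"ax":0,"ay":0,"az":0,"grip":1},{"dx":0,"dy":0,"dz":0,"ax":0,"ay":0,"az":0,"grip":1}]'
python3 - <<'E'
from h import *
plan(.494,.308,.04,-8.4)
snap('wrist','w18'); d=np.load('pics/w18.npz'); im=d['img']
px=wrist_px(d,[[.494,.308,.061],[.494,.308,0]]); print(px.round())
u,v=px[0].astype(int); u=max(u,75);v=max(v,75); print('crop origin',u-75,v-75)
g=cv2.createCLAHE(4,(4,4)).apply(cv2.cvtColor(im,cv2.COLOR_RGB2GRAY))
cv2.imwrite('pics/w18c.png',cv2.resize(g[v-75:v+75,u-75:u+75],None,fx=4,fy=4,interpolation=cv2.INTER_CUBIC))
E
```

```text
clock: 19.08
position: [0.5084, 0.1683, 0.2143]
ee_rot: [-0.0, 0.997, -0.073, 0.001]
contact_force: [0.1, 0.7, -0.4]
width: 0.0856
gripper_force: 0.0
clock: 19.5
position: [0.4397, 0.3128, 0.1985]
ee_rot: [-0.0, 0.997, -0.071, 0.0]
contact_force: [0.5, -0.6, -0.1]
width: 0.0856
gripper_force: 0.0
clock: 19.75
position: [0.4437, 0.309, 0.1989]
ee_rot: [0.001, 0.997, -0.073, 0.002]
contact_force: [-0.9, -0.3, 0.2]
width: 0.0855
gripper_force: 0.0
t 19.75 p [0.4437 0.309  0.1989] psi -8.41 tilt 0.23 w 0.0855
call 0 [ 0.197 -0.026  0.636] turn [ 0.0007 -0.0024 -0.0002]
[[309. 161.]
 [311. 154.]]
crop origin 234 85
```

View pics/w18c.png

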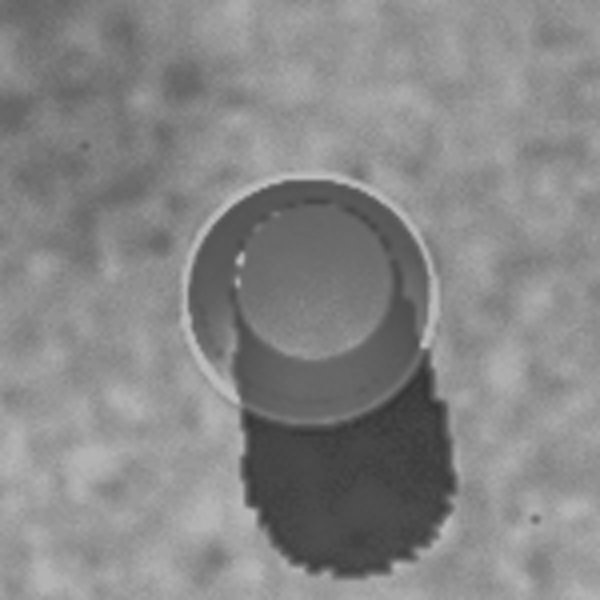

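The glass rim is centred at crop (311,299), full-image (311.8,159.8), and the inner floor at (312.8,155).

```bash
python3 - <<'E'
from h import *
d=np.load('pics/w18.npz'); print(wrist_plane(d,(311.75,159.75),.061),wrist_plane(d,(312.75,155),.006))
r=wrist_plane(d,(311.75,159.75),.061)[0]; plan(r[0],r[1],.016,-8.4)
E
```

```text
[[0.49438412 0.30599481 0.061     ]] [[0.49366708 0.30601841 0.006     ]]
t 19.8 p [0.4437 0.3088 0.199 ] psi -8.46 tilt 0.22 w 0.0852
call 0 [ 0.199 -0.019  0.733] turn [ 0.0005 -0.0024 -0.0007]
```

```bash
python3 -m jog '[{"dx":0.1,"dy":-0.01,"dz":0.05,"ax":0,"ay":0,"az":0,"grip":1},{"dx":0.18,"dy":-0.018,"dz":0.15,"ax":0,"ay":0,"az":0,"grip":1},{"dx":0.199,"dy":-0.018,"dz":0.28,"ax":0,"ay":0,"az":0,"grip":1},{"dx":0.199,"dy":-0.018,"dz":0.37,"ax":0,"ay":0,"az":0,"grip":1},{"dx":0.199,"dy":-0.018,"dz":0.42,"ax":0,"ay":0,"az":0,"grip":1}]' 35
python3 -c "
from h import *
plan(.494,.306,.016,-8.4)"
```

```text
clock: 20.22
position: [0.4929, 0.3045, 0.0911]
ee_rot: [0.002, 0.997, -0.075, -0.0]
contact_force: [-1.4, -0.5, -0.0]
width: 0.0853
gripper_force: 0.0
t 20.22 p [0.4929 0.3045 0.0911] psi -8.55 tilt 0.18 w 0.0853
call 0 [ 0.004 -0.008  0.3  ] turn [ 0.002   0.0003 -0.0017]
```

```bash
python3 -m jog '[{"dx":0,"dy":-0.002,"dz":0.08,"ax":0,"ay":0,"az":0,"grip":1},{"dx":0,"dy":-0.002,"dz":0.17,"ax":0,"ay":0,"az":0,"grip":1},{"dx":0,"dy":-0.002,"dz":0.25,"ax":0,"ay":0,"az":0,"grip":1},{"dx":0,"dy":-0.002,"dz":0.3,"ax":0,"ay":0,"az":0,"grip":1},{"dx":0,"dy":-0.002,"dz":0.3,"ax":0,"ay":0,"az":0,"grip":0.7}]'
python3 -m jog '[{"dx":0,"dy":0,"dz":0,"ax":0,"ay":0,"az":0,"grip":0.4},{"dx":0,"dy":0,"dz":0,"ax":0,"ay":0,"az":0,"grip":0.2},{"dx":0,"dy":0,"dz":0,"ax":0,"ay":0,"az":0,"grip":0},{"dx":0,"dy":0,"dz":0,"ax":0,"ay":0,"az":0,"grip":-0.3},{"dx":0,"dy":0,"dz":0,"ax":0,"ay":0,"az":0,"grip":-0.3}]' 35
python3 -m jog '[{"dx":0,"dy":0,"dz":0,"ax":0,"ay":0,"az":0,"grip":-0.3},{"dx":0,"dy":0,"dz":0,"ax":0,"ay":0,"az":0,"grip":-0.3}]'
python3 -m jog '[{"dx":0,"dy":0,"dz":-0.03,"ax":0,"ay":0,"az":0,"grip":-0.3},{"dx":0,"dy":0,"dz":-0.12,"ax":0,"ay":0,"az":0,"grip":-0.3},{"dx":0,"dy":0,"dz":-0.25,"ax":0,"ay":0,"az":0,"grip":-0.3},{"dx":0,"dy":0,"dz":-0.4,"ax":0,"ay":0,"az":0,"grip":-0.3},{"dx":0,"dy":0,"dz":-0.55,"ax":0,"ay":0,"az":0,"grip":-0.3}]'
python3 -m jog '[{"dx":0,"dy":0,"dz":-0.05,"ax":0,"ay":0,"az":0,"grip":-0.3},{"dx":0,"dy":0,"dz":-0.05,"ax":0,"ay":0,"az":0,"grip":-0.3},{"dx":0,"dy":0,"dz":-0.05,"ax":0,"ay":0,"az":0,"grip":-0.3}]'
python3 -c "
from h import *
plan(.6294,-.2025,.17,-8.4)
snap('wrist','w19')"
```

```text
clock: 20.63
position: [0.4923, 0.3051, 0.0164]
ee_rot: [0.002, 0.997, -0.074, -0.001]
contact_force: [-0.5, -0.2, -1.0]
width: 0.0755
gripper_force: 0.0
clock: 21.05
position: [0.4945, 0.3076, 0.0205]
ee_rot: [-0.0, 0.997, -0.073, 0.003]
contact_force: [0.2, -2.2, 3.6]
width: 0.0467
gripper_force: 36.2
clock: 21.22
position: [0.4945, 0.3076, 0.0205]
ee_rot: [-0.0, 0.997, -0.073, 0.003]
contact_force: [0.4, -3.0, 6.1]
width: 0.0466
gripper_force: 36.3
clock: 21.63
position: [0.4917, 0.3076, 0.1576]
ee_rot: [0.0, 0.997, -0.073, 0.0]
contact_force: [0.2, 0.6, -1.0]
width: 0.047
gripper_force: 36.3
clock: 21.88
position: [0.4925, 0.3078, 0.1695]
ee_rot: [-0.0, 0.997, -0.073, 0.002]
contact_force: [-0.6, -0.3, -1.9]
width: 0.047
gripper_force: 36.3
t 21.88 p [0.4925 0.3078 0.1695] psi -8.37 tilt 0.21 w 0.047
call 0 [ 0.28   0.647 -0.   ] turn [-0.0004 -0.0023  0.0001]
call 1 [ 0.28   0.647 -0.001] turn [0.     0.     0.0001]
call 2 [ 0.28   0.647 -0.001] turn [0.     0.     0.0001]
```

```bash
python3 -m jog '[{"dx":0.03,"dy":0.1,"dz":0,"ax":0,"ay":0,"az":0,"grip":-0.3},{"dx":0.09,"dy":0.23,"dz":0,"ax":0,"ay":0,"az":0,"grip":-0.3},{"dx":0.15,"dy":0.37,"dz":0,"ax":0,"ay":0,"az":0,"grip":-0.3},{"dx":0.22,"dy":0.51,"dz":0,"ax":0,"ay":0,"az":0,"grip":-0.3},{"dx":0.28,"dy":0.647,"dz":0,"ax":0,"ay":0,"az":0,"grip":-0.3}]'
python3 -m jog '[{"dx":0.056,"dy":0.13,"dz":0,"ax":0,"ay":0,"az":0,"grip":-0.3},{"dx":0.112,"dy":0.26,"dz":0,"ax":0,"ay":0,"az":0,"grip":-0.3},{"dx":0.168,"dy":0.39,"dz":0,"ax":0,"ay":0,"az":0,"grip":-0.3},{"dx":0.224,"dy":0.52,"dz":0,"ax":0,"ay":0,"az":0,"grip":-0.3},{"dx":0.28,"dy":0.647,"dz":0,"ax":0,"ay":0,"az":0,"grip":-0.3}]'
python3 -m jog '[{"dx":0.06,"dy":0.13,"dz":0,"ax":0,"ay":0,"az":0,"grip":-0.3},{"dx":0.12,"dy":0.27,"dz":0,"ax":0,"ay":0,"az":0,"grip":-0.3},{"dx":0.18,"dy":0.41,"dz":0,"ax":0,"ay":0,"az":0,"grip":-0.3},{"dx":0.24,"dy":0.55,"dz":0,"ax":0,"ay":0,"az":0,"grip":-0.3},{"dx":0.28,"dy":0.64,"dz":0,"ax":0,"ay":0,"az":0,"grip":-0.3}]'
python3 -m jog '[{"dx":0,"dy":0,"dz":0.03,"ax":0,"ay":0,"az":0,"grip":-0.3},{"dx":0,"dy":0,"dz":0.12,"ax":0,"ay":0,"az":0,"grip":-0.3},{"dx":0,"dy":0,"dz":0.24,"ax":0,"ay":0,"az":0,"grip":-0.3},{"dx":0,"dy":0,"dz":0.34,"ax":0,"ay":0,"az":0,"grip":-0.3},{"dx":0,"dy":0,"dz":0.4,"ax":0,"ay":0,"az":0,"grip":-0.3}]'
python3 -m jog '[{"dx":0,"dy":0,"dz":0,"ax":0,"ay":0,"az":0,"grip":-0.3},{"dx":0,"dy":0,"dz":0,"ax":0,"ay":0,"az":0,"grip":-0.3},{"dx":0,"dy":0,"dz":0,"ax":0,"ay":0,"az":0,"grip":-0.3}]'
python3 - <<'E'
from h import *
plan(.6294,-.2025,.0415,-8.4)
snap('wrist','w20'); d=np.load('pics/w20.npz'); im=d['img']
c=wrist_px(d,[[.6294,-.2025,.03]])[0]; print('recess px',c)
def S(x): x=x.astype(int); return 'D' if x.max()<55 else 'W' if x[0]-x[2]>45 else 'G'
for y in range(190,290,8): print(y,''.join(S(x) for x in im[y,220:420:3]))
E
```

```text
clock: 22.35
position: [0.5373, 0.1358, 0.1666]
ee_rot: [0.001, 0.997, -0.073, -0.001]
contact_force: [0.4, -0.1, -0.9]
width: 0.047
gripper_force: 36.4
clock: 22.77
position: [0.5827, -0.0342, 0.1667]
ee_rot: [-0.0, 0.997, -0.073, -0.001]
contact_force: [0.5, 0.5, -1.2]
width: 0.0473
gripper_force: 36.4
clock: 23.18
position: [0.6294, -0.2046, 0.1664]
ee_rot: [0.0, 0.997, -0.074, -0.001]
contact_force: [0.9, -0.2, -2.1]
width: 0.047
gripper_force: 36.4
clock: 23.6
position: [0.6267, -0.1991, 0.0638]
ee_rot: [-0.002, 0.997, -0.073, -0.003]
contact_force: [-0.4, 0.1, -0.5]
width: 0.0467
gripper_force: 36.4
clock: 23.85
position: [0.6306, -0.201, 0.0696]
ee_rot: [-0.0, 0.997, -0.073, 0.001]
contact_force: [0.2, 0.1, -0.3]
width: 0.047
gripper_force: 36.4
t 23.85 p [ 0.6306 -0.201   0.0696] psi -8.36 tilt 0.16 w 0.047
call 0 [-0.004  0.007  0.113] turn [-0.0001 -0.0018  0.0004]
recess px [321.01715203 274.25110856]
190 WWWWWWWWWWWWWWWWWWWWWWWWWWWWWWWWWWWWWWWWWWWWWWWWWWWWWWWWWWWWWWWWGGG
198 WWWWWWWWWWWWWWWWWWWWWWWWWWWWWWWWWWWWWWWWWWWWWWWWWWWWWWWWWWWWWWWWGGG
206 WWGWWWWWWWWWWWWWWWWWWWWWWWWWWWWWWWWWWWWWWWWWWWWWWWWWWWWWWWWWWWWWGGG
214 WWGWWWWWWWWWWWWWWWWWWWWWWWWWWWWWWWWWWWWWWWWWWWWWWWWWWWWWWWWWWWWWGGG
222 WWGWWWWWWWWWWWWWWWWWWWWWWWWWWWWWWWWWWWWWWWWWWWWWWWWWWWWWWWWWWWWWGGG
230 WWWWWWWWWWWWWWWWWWWWWWWWGDDDDDDDDDDDDDDDDDWWWWWWWWWWWWWWWWWWWWWWGGG
238 WWWWWWWWWWWWWWWWWWWWWGDDDDDDDDDDDDDDDDDDDDDDDWWWWWWWWWWWWWWWWWWGGGG
246 WWWWWWWWWWWWWWWWWWWWDDDDDDDDDDDDDDDDDDDDDDDDDDDWWWWWWWWWWWWWWWWGGGG
254 WWWGWWWWWWWWWWWWWWWDDDDDDDDDDGGGGGGGGGDDDDDDDDDDWWWWWWWWWWWWWWWGGGG
262 WWWGWWWWWWWWWWWWWWDDDDDDGGGGGGGGGGGGGGGGGGGDDDDDGWWWWWWWWWWWWWWGGGG
270 WWWWWWWWWWWWWWWWWGGDDGGGGGGGGGGGGGGGGGGGGGGGGDDDGWWWWWWWWWWWWWWGGGG
278 WWWWWWWWWWWWWWWWWGWDGGGGGGGGGGGGGGGGGGGGGGGGGGGDWWWWWWWWWWWWWWGGGGG
286 WWWWGWWWWWWWWWWWWWGWGGGGGGGGGGGGGGGGGGGGGGGGGGGWWWWWWWWWWWWWWWGGGGG
```

```bash
python3 -m jog '[{"dx":-0.006,"dy":0.005,"dz":0.025,"ax":0,"ay":0,"az":0,"grip":-0.3},{"dx":-0.006,"dy":0.005,"dz":0.05,"ax":0,"ay":0,"az":0,"grip":-0.3},{"dx":-0.006,"dy":0.005,"dz":0.072,"ax":0,"ay":0,"az":0,"grip":-0.3},{"dx":-0.006,"dy":0.005,"dz":0.09,"ax":0,"ay":0,"az":0,"grip":-0.3},{"dx":-0.006,"dy":0.005,"dz":0.102,"ax":0,"ay":0,"az":0,"grip":-0.3}]'
python3 -m jog '[{"dx":0,"dy":0,"dz":0.004,"ax":0,"ay":0,"az":0,"grip":-0.3},{"dx":0,"dy":0,"dz":0.008,"ax":0,"ay":0,"az":0,"grip":-0.3},{"dx":0,"dy":0,"dz":0.01,"ax":0,"ay":0,"az":0,"grip":-0.3},{"dx":0,"dy":0,"dz":0.01,"ax":0,"ay":0,"az":0,"grip":-0.3}]'
```

```text
clock: 24.32
position: [0.6285, -0.2022, 0.0435]
ee_rot: [-0.0, 0.997, -0.073, 0.001]
contact_force: [-0.8, -1.2, -1.0]
width: 0.047
gripper_force: 36.4
clock: 24.65
position: [0.629, -0.2024, 0.0419]
ee_rot: [0.0, 0.997, -0.073, 0.002]
contact_force: [0.5, 0.1, -0.6]
width: 0.0473
gripper_force: 36.4
```

```bash
python3 -m jog '[{"dx":0,"dy":0,"dz":0.003,"ax":0,"ay":0,"az":0,"grip":-0.3},{"dx":0,"dy":0,"dz":0.005,"ax":0,"ay":0,"az":0,"grip":-0.3},{"dx":0,"dy":0,"dz":0.006,"ax":0,"ay":0,"az":0,"grip":-0.3},{"dx":0,"dy":0,"dz":0.006,"ax":0,"ay":0,"az":0,"grip":-0.3}]'
```

```text
clock: 24.98
position: [0.6294, -0.2026, 0.0415]
ee_rot: [0.0, 0.997, -0.073, 0.002]
contact_force: [-1.3, 1.3, 5.2]
width: 0.0473
gripper_force: 36.6
```

On the floor. Releasing and backing off.

```bash
python3 -m jog '[{"dx":0,"dy":0,"dz":0,"ax":0,"ay":0,"az":0,"grip":0.2},{"dx":0,"dy":0,"dz":0,"ax":0,"ay":0,"az":0,"grip":0.4},{"dx":0,"dy":0,"dz":0,"ax":0,"ay":0,"az":0,"grip":0.6},{"dx":0,"dy":0,"dz":0,"ax":0,"ay":0,"az":0,"grip":0.7},{"dx":0,"dy":0,"dz":-0.06,"ax":0,"ay":0,"az":0,"grip":0.7}]'
python3 -m jog '[{"dx":0,"dy":0,"dz":-0.13,"ax":0,"ay":0,"az":0,"grip":0.8},{"dx":0,"dy":0,"dz":-0.27,"ax":0,"ay":0,"az":0,"grip":0.8},{"dx":-0.07,"dy":0,"dz":-0.42,"ax":0,"ay":0,"az":0,"grip":0.8},{"dx":-0.22,"dy":-0.05,"dz":-0.55,"ax":0,"ay":0,"az":0,"grip":0.8},{"dx":-0.32,"dy":-0.12,"dz":-0.62,"ax":0,"ay":0,"az":0,"grip":0.8}]'
python3 -m jog '[{"dx":-0.03,"dy":-0.12,"dz":-0.05,"ax":0,"ay":0,"az":0,"grip":0.8},{"dx":-0.03,"dy":-0.25,"dz":-0.05,"ax":0,"ay":0,"az":0,"grip":0.8},{"dx":-0.03,"dy":-0.3,"dz":-0.05,"ax":0,"ay":0,"az":0,"grip":0.8},{"dx":-0.03,"dy":-0.3,"dz":-0.05,"ax":0,"ay":0,"az":0,"grip":0.8},{"dx":-0.03,"dy":-0.3,"dz":-0.05,"ax":0,"ay":0,"az":0,"grip":0.8}]'
python3 - <<'E'
from h import *
snap('wrist','w21'); d=np.load('pics/w21.npz'); im=d['img']; print(d['p'])
def S(x): x=x.astype(int); return 'D' if x.max()<50 else 'W' if x[0]-x[2]>35 else 'G'
for n,c in dict(small=(.6294,-.2025),square=(.6435,-.1073),medium=(.6576,-.0123),large=(.6716,.0827)).items():
    px=wrist_px(d,[[*c,.021],[*c,.045],[*c,.082]]); print(n,px.round().tolist()); u,v=px[1].astype(int)
    for y in range(max(v-44,0),v+48,8): print(y,u-52,''.join(S(x) for x in im[y,max(u-52,0):u+54:2]))
# bystanders, top camera vs start
s,t=snap('top','t1'); a=np.load('pics/t0.npz')['img'].astype(int); df=np.abs(t['img'].astype(int)-a).max(2)
for n,(u,v) in dict(cocoa=(409,258),sugar=(467,250)).items(): print(n,'changed px',(df[v-22:v+22,u-18:u+18]>40).sum())
E
```

```text
clock: 25.4
position: [0.6266, -0.2014, 0.0523]
ee_rot: [-0.001, 0.997, -0.073, -0.002]
contact_force: [0.0, -0.6, -0.3]
width: 0.0726
gripper_force: 0.0
clock: 25.82
position: [0.5557, -0.164, 0.2107]
ee_rot: [0.001, 0.997, -0.074, 0.003]
contact_force: [-1.4, 0.6, 0.3]
width: 0.0765
gripper_force: 0.0
clock: 26.23
position: [0.5588, -0.0871, 0.2206]
ee_rot: [0.001, 0.997, -0.072, 0.001]
contact_force: [-0.0, 0.5, -0.2]
width: 0.0771
gripper_force: 0.0
[ 0.55878036 -0.08705639  0.22061442]
small [[429.0, 118.0], [437.0, 118.0], [451.0, 118.0]]
73 384 WWWWWWWWWWWWWWWWWWWWWWWWWWWWWWWWWWWWWWWWWWWWWWWWGGGGG
81 384 WWWWWWWWWWWWWWWWWWWWWWWWWWWWWWWWWWWWWWWWWWWWWWWWGGGGG
89 384 WWWWWWWWWWWWWWWWWWWWWGWWGWWWWWWWWWWWWWWWWWWWWWWWGGGGG
97 384 WWWWWWWWWWWWWWDDDDDDDGGGGGGGGGGGGGWWWWWWWWWWWWWWGGGGG
105 384 WWWWWWWWWWWDDDDDGGGGGGGGGGGGGGGGGGGGWWWWWWWWWWWWGGGGG
113 384 WWWWWWWWWWDDDDGGGGGGGGGGGGGGGGGGGGGGGWWWWWWWWWWGGGGGG
121 384 WWWWWWWWWWDDDDDGGGGGGGGGGGGGGGGGGGGWGWWWWWWWWWWGGGGGG
129 384 WWWWWWWWWWWDDDDDDGGGGGGGGGGGGGGGGGGGWWWWWWWWWWWGGGGGG
137 384 WWWWWWWWWWWWWWDDDDDDDGGGGGGGGGGGGGGGGWWWWWWWWWWGG
[... 1903 characters left out ...]
GGGGGGGGGGWWWWWWWWWWWWWWWGWWGDDDDDDDDDGWWWWWWWWWWWWWW
96 67 GGGGGGGGGGWWWWWWWWWWGWGDGGGGGGGGGGGGGGGGGGDDWWWWWWWWW
104 67 GGGGGGGGGGWWWWWWWWGGGGGGGGGGGGGGGGGGGGGGGGGGGDWWWWWWW
112 67 GGGGGGGGGGGWWWWWGGGGGGGGGGGGGGGGGGGGGGGGGGGGGGGWWWWWW
120 67 GGGGGGGGGGGWWWWGGGGGGGGGGGGGGGGGGGGGGGGGGGGGGGGGWWWWW
128 67 GGGGGGGGGGGWWWWGGGGGGGGGGGGGGGGGGGGGGGGGGGGGGGGGWWWWW
136 67 GGGGGGGGGGGWWWWGGGGGGGGGGGGGGGGGGGGGGGGGGGGGGGGWWWWWW
144 67 GGGGGGGGGGGWWWWWWGGGGGGGGGGGGGGGGGGGGGGGGGGGDWWWWWWWW
152 67 GGGGGGGGGGGGWWWWWWWWWWGGGGGGGGGGGGGGGGGGGDWWWWWWWWWWW
160 67 GGGGGGGGGGGGWWWWWWWWWWWWWWWWWGDDDDGWWWWWWWWWWWWWWWWWW
168 67 GGGGGGGGGGGGWWWWWWWWWWWWWWWWWWWWWWWWWWWWWWWWWWWWWWWWW
cocoa changed px 0
sugar changed px 0
```

All four tools are seated and the bystanders haven't moved. Handing in.

```bash
python3 -c "
from rig import manip
print(manip.sign_off())"
```

```text
the job is handed in; nothing more can be done
None
```

All four tools are in their recesses, released and standing flat, the sugar pot and cocoa shaker did not move, and the job was handed in after about 26 s; the hand-in returned no verdict.

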